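Strip the shaft-checking set-up and put the pieces away

TASK

The shaft has been checked, so strip the set-up: take the stack down from the top, one piece at a time, and put each piece away before lifting the next. The shaft goes into the empty pair of notches of the wooden shaft rack beside the other shaft; the V-block, the drilled block and the plain parallel each go into the empty bay of the tray that holds their twin, the same way up as they stood and flat on the bay floor. They are ground pieces: set them down, do not drop them.

Things in the scene. Friction and masses are not known exactly. Their poses are not given: they have to be found in the camera images.
- shaft: Turned steel shaft, top of the stack, lying level in the V of the V-block: 84 mm long along its own x; the middle 50 mm is 30 mm in diameter, the ends 20 mm. Origin on its axis at mid-length. 0.36 kg. Its axis lies 6.2 mm above the top of the V-block.
- vblock: Steel V-block, second from the top, standing on the drilled block, V upward: 45 mm long (x, the V runs along x), 44 wide (y), 36 high. V 30 mm wide, 15 deep, 90 degrees. Flanks flat from 17 mm up to the top, a clamp groove 3.5 mm deep below that, from 9 to 17 mm. Origin at the centre of its underside, z up. 0.38 kg.
- block: Steel block drilled through with eight holes, third in the stack: 76 (x) x 51 (y) x 25 mm high, lying flat across the parallel. Origin at the centre of its underside, z up. 0.65 kg; grip across the 51 mm.
- parallel: Plain ground steel bar with a small hole near each end, bottom of the stack, lying on the bench: 112 (x) x 36 (y) x 16 mm high; its ends show beyond the drilled block. Origin at the centre of its underside, z up. 0.5 kg; grip across the 36 mm. To the right of the stack stands a bench grinder 0.3 m high, to the left a vice 0.15 m high.
- shaft_rack: Fixed wooden shaft rack: board 84 (x) x 111 (y) x 6 mm, two rails along y at x = -16 and +16 mm, 10 mm thick, tops 25 mm up, each with two 90 degree notches 30 wide, 15 mm deep. A second shaft lies fast in one pair of notches, 57 mm towards -y. Origin on the underside, below the middle of the EMPTY pair; z up. A shaft at home lies along x, its axis 31.2 mm above the origin.
- vblock_tray: Fixed low wooden tray, two bays side by side, 57 x 56 mm (6 mm play round the piece); the twin V-block lies fast in one, the other is empty. Origin on the underside, below the centre of the EMPTY bay; z up; x along its 57 mm side; twin centred 69 mm towards -y, top 42 mm up. Floor 6, rim 12 mm up; walls 7, middle wall 13 mm thick, those along x cut away 34 mm wide at mid-length.
- block_tray: Fixed low wooden tray, two bays side by side, 88 x 63 mm (6 mm play round the piece); the twin drilled block lies fast in one, the other is empty. Origin on the underside, below the centre of the EMPTY bay; z up; x along its 88 mm side; twin centred 76 mm towards -y, top 31 mm up. Floor 6, rim 12 mm up; walls 7, middle wall 13 mm thick, those along x cut away 34 mm wide at mid-length.
- parallel_tray: Fixed low wooden tray, two bays side by side, 124 x 48 mm (6 mm play round the piece); the twin parallel lies fast in one, the other is empty. Origin on the underside, below the centre of the EMPTY bay; z up; x along its 124 mm side; twin centred 61 mm towards -y, top 22 mm up. Floor 6, rim 12 mm up; walls 7, middle wall 13 mm thick, those along x cut away 34 mm wide at mid-length.
Things that resemble listed ones, but are neither listed nor needed, are in the scene too. What is shaped like the shaft but pink is not meant.

How it is judged (in metres and radians):
On the way, in this order (a step that is already met when the one before it is completed fails the run):
1. the shaft lies in the empty notches of the rack and is let go (horizontal distance between shaft and shaft_rack below 0.01 m and z of shaft in the frame of shaft_rack between 0.028 and 0.0345 m and angle between the x axis of shaft and the x axis of shaft_rack, either way round below 0.2 rad and contact force between the fingers and shaft below 0.3 N), for 0.2 s.
2. the V-block is down in its bay and is let go (horizontal distance between vblock and vblock_tray below 0.01 m and z of vblock in the frame of vblock_tray between 0.003 and 0.009 m and angle between the x axis of vblock and the x axis of vblock_tray, either way round below 0.2 rad and angle between vblock's own z axis and vertical below 0.06 rad and contact force between the fingers and vblock below 0.3 N), for 0.2 s.
3. the drilled block is down in its bay and is let go (horizontal distance between block and block_tray below 0.01 m and z of block in the frame of block_tray between 0.003 and 0.009 m and angle between the x axis of block and the x axis of block_tray, either way round below 0.2 rad and angle between block's own z axis and vertical below 0.06 rad and contact force between the fingers and block below 0.3 N), for 0.2 s.
4. the parallel is down in its bay and is let go (horizontal distance between parallel and parallel_tray below 0.01 m and z of parallel in the frame of parallel_tray between 0.003 and 0.009 m and angle between the x axis of parallel and the x axis of parallel_tray, either way round below 0.2 rad and angle between parallel's own z axis and vertical below 0.06 rad and contact force between the fingers and parallel below 0.3 N), for 0.2 s.
At the end, for the whole second after the job is handed in: Shaft in the empty notches, V-block, drilled block and parallel in the empty bays beside their twins: within 10 mm in plan and 0.2 rad of the bay's or rack's x axis, underside within 3 mm of the bay floor (shaft axis 28 to 34.5 mm up), upright within 0.06 rad; all released and at rest (all of step 1 and all of step 2 and all of step 3 and all of step 4 and linear speed of each of shaft, vblock, block, parallel below 0.02 m/s); the robot touches nothing.
It fails at once if the shaft was dropped: it fell free of the fingers faster than 0.6 m/s (about 18 mm of fall) (linear speed of shaft above 0.6 m/s and contact force between the fingers and shaft below 0.05 N).
It fails at once if the V-block was dropped: it fell free of the fingers faster than 0.6 m/s (about 18 mm of fall) (linear speed of vblock above 0.6 m/s and contact force between the fingers and vblock below 0.05 N).
It fails at once if the drilled block was dropped: it fell free of the fingers faster than 0.6 m/s (about 18 mm of fall) (linear speed of block above 0.6 m/s and contact force between the fingers and block below 0.05 N).
It fails at once if the parallel was dropped: it fell free of the fingers faster than 0.6 m/s (about 18 mm of fall) (linear speed of parallel above 0.6 m/s and contact force between the fingers and parallel below 0.05 N).
It also fails if it takes over 125 s, if anything falls off the work surface, if the arm or the gripper's body presses on something with over 40 N, if the wrist force passes 120 N, or if a joint passes its speed limit or range.

ROBOT

A 7-joint arm with a two-finger parallel gripper is mounted at the origin on a cart in front of the work surface, level with it; the furniture and walls round the work are solid. World frame = base frame: x ahead of the robot, y to its left, z up, the work surface at z = 0. Lengths are in mm, angles in rad, forces in N, time in s.
With the tool pointing down it reaches from about 425 to 875 mm from the base axis. Payload 4.7 kg.
Tool frame: the origin (TCP) lies on the centre line of the jaws, within the pads' length; the fingertips stand 19 mm ahead of it and the grasp point (between the pads) is the TCP; z points along the fingers, y is the line along which they close (so a half turn about z gives the same grasp; the last joint's range is limited). The gripper opens to 87 mm and grips with 3 to 60 N. Pads are 19 mm wide; open, the fingers measure 117 mm over their backs; the gripper's body (75 mm by 190 mm) begins 51 mm behind the grasp point.
Start: joints at [1.241, 0.321, -0.07, 1.45, 0.023, 1.371, -0.057], TCP at [219.075, -611.989, 241.587] pointing down, gripper open.
Joint ranges: [-2.86, 2.86], [-0.3, 2.09], [-1.38, 1.24], [0.06, 2.45], [-1.56, 4.7], [0.09, 2.05], [-2.69, 2.69]. Speed limits (rad/s): [2.57, 2.57, 3.14, 3.14, 3.14, 3.14, 3.14].

INTERFACE

Orientations are given as a rotation vector (axis times angle).
In Python, from bench import sensors, capture, camera_params, close_job gives the robot as it stands. The module is installed in compiled form; this text tells all that it offers.
- The arm moves only by the tool servo_tool, never from a script. Its argument "deltas" is a list of rows, each a list of 6 numbers: the shift along the tool's x, y, z scaled (see below), then the turn, a rotation vector about the tool's x, y, z scaled (see below). In form: [[dx, dy, dz, ax, ay, az], ...]. A call has 1 to 20 rows; each row shifts and turns the commanded pose from where the row before left it, along the tool's axes as they then stand; what a row does not reach is not made up. The controller multiplies each number of a shift by 0.02 m and each number of a turn by 60 degrees. A row lasts 1/10 s, in which the tool goes at most 50 mm and 8.59 degrees, less where a joint would pass 70% of its speed; a pose out of reach is approached as far as the arm can. A call with a number of a shift or a turn outside -1 to 1 is refused whole. A call with a gripper value outside its range is refused whole. "grip" is the closure, from 0 (fully open) to 1 (shut), set as the call begins (left out, the last holds). The fingers move at their own pace and stop on an object; "grip_force" is the grip in N (left out, the last holds). Time passes only in rows, so rows that do not move let the fingers close. It gives the time, the measured TCP pose, the force, the opening and the grip force at its end, in the units of the state.
- sensors.get_obs(): the state, without advancing time (a new reading comes with each control period).
- capture(name): name is "scene" or "top" or "wrist"; returns the picture (420x560x3 uint8, red, green, blue); there is no depth.
- camera_params(name): a dict with "mtx" (3x3 intrinsics, pixels), "extrinsics" (4x4, takes a point from camera to world coordinates). Camera axes: x right, y up, looking along -z (the intrinsics and any distortion apply to the point x, -y, -z); pixel columns grow to the right and rows downward; lengths in mm; the calibration is good to about 2 mm. A picture is of the moment at which its call begins: read the wrist's pose just before it. camera_params takes no time and is no camera call; for the wrist camera it gives the pose at the moment of the call.
- close_job(): hands the job in; it is judged then, once.
The state is a dict: "time_s": time; "q": joint angles; "qvel": joint speeds; "effort": joint torques, N m; "tcp_pos": TCP position; "orientation": TCP orientation; "wrist_force": force on the tool from outside, world axes, zero at the start; "wrist_torque": the same for the moment, N m; "grip_width": finger opening in mm; "gripper_force": force on a finger pad.
Only numpy, scipy, OpenCV 4.12 (cv2) and the standard library are available. Lean on these libraries where they do the work, as an engineer would, in place of code of your own. Each camera call takes 0.05 s, during which the arm holds its last target. There are 200 camera calls.

## Working session

There is one attempt and no reset: what is moved stays moved. The work goes in short steps, Python scripts to look and compute and a tool call to move; the robot and the scene stay as the last step left them, time stands still between calls to the robot, and variables do not carry over. Pictures are saved under pics/ and viewed, at most 14 in all, crops included, and the job is handed in when it is done.

Besides the shell and the picture viewer there is one more tool, called after ">>>" as name([rows], argument=value, ...), one row to a line, values as JSON. servo_tool: Moves the arm, as the interface text tells. Its arguments: {"type":"object","properties":{"deltas":{"type":"array"},"grip":{"type":"number"},"grip_force":{"type":"number"}},"required":["deltas"]}

```bash
mkdir -p pics; python3 - <<'E'
from bench import sensors, capture, camera_params
import cv2, numpy as np
o=sensors.get_obs(); print(o)
for n in ["scene","top"]:
    im=capture(n); cv2.imwrite(f"pics/{n}0.png",im[:,:,::-1]); p=camera_params(n); print(n,np.round(p["mtx"],1).tolist(),np.round(p["extrinsics"],3).tolist(), p.keys())
E
```

```text
{'time_s': 0.0, 'q': array([ 1.2410765 ,  0.32181527, -0.07008298,  1.45169089,  0.02259581,
        1.37075679, -0.0569003 ]), 'qvel': array([-0.00095464, -0.00243533,  0.00018543, -0.00069781, -0.00127813,
        0.00115507,  0.00066114]), 'effort': array([-3.48665862e-04, -4.91289997e+01, -4.04113596e-01, -3.12529635e+01,
       -6.40737475e-02,  4.36556130e-02,  1.66960035e-04]), 'tcp_pos': array([ 218.88873999, -611.49229937,  240.45848331]), 'orientation': array([-3.09346727e+00, -5.37143915e-01,  6.50001309e-04]), 'wrist_force': array([ 0.21413772, -0.24565501,  0.20579597]), 'wrist_torque': array([ 0.00602241,  0.01122407, -0.03502227]), 'gripper_force': 0.0, 'grip_width': 86.95532519689672}
scene [[495.8, 0.0, 287.2], [0.0, 495.8, 204.6], [0.0, 0.0, 1.0]] [[-0.58, 0.498, -0.645, -264.224], [-0.814, -0.346, 0.466, 576.749], [0.009, 0.795, 0.606, 864.11], [0.0, 0.0, 0.0, 1.0]] dict_keys(['mtx', 'extrinsics'])
top [[381.0, 0.0, 281.7], [0.0, 381.0, 212.4], [0.0, 0.0, 1.0]] [[-0.026, 0.996, -0.088, 439.205], [-1.0, -0.026, 0.002, 2.456], [-0.0, 0.088, 0.996, 1217.388], [0.0, 0.0, 0.0, 1.0]] dict_keys(['mtx', 'extrinsics'])
```

View pics/scene0.png

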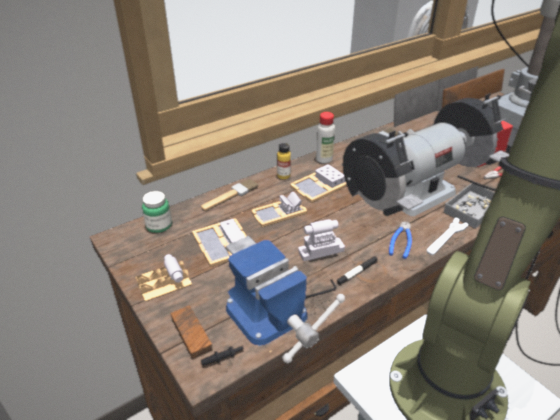

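View pics/top0.png

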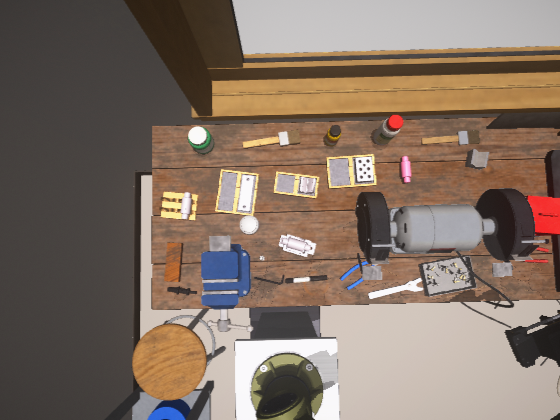

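```bash
cat > h.py <<'E'
import numpy as np, cv2
from scipy.spatial.transform import Rotation as R
from bench import sensors, capture, camera_params
def ray(P,uv):
    m=P["mtx"];E=P["extrinsics"];u=np.atleast_2d(uv).astype(float)
    d=np.c_[(u[:,0]-m[0,2])/m[0,0],-(u[:,1]-m[1,2])/m[1,1],-np.ones(len(u))]
    return E[:3,3],d@E[:3,:3].T
def onz(P,uv,z):
    o,d=ray(P,uv); return o+d*((z-o[2])/d[:,2])[:,None]
def proj(P,X):
    m=P["mtx"];E=P["extrinsics"];c=(np.atleast_2d(X)-E[:3,3])@E[:3,:3]
    return np.c_[m[0,2]+m[0,0]*c[:,0]/-c[:,2],m[1,2]+m[1,1]*c[:,1]/c[:,2]]
def go(t,yaw=None):
    """deltas (tool frame, in mm and deg) from the measured pose to t; yaw = world angle of tool x axis"""
    o=sensors.get_obs();Rm=R.from_rotvec(o["orientation"])
    d=Rm.inv().apply(np.array(t)-o["tcp_pos"]);x=Rm.as_matrix()[:,0]
    print("tcp",o["tcp_pos"].round(1),"yaw",np.degrees(np.arctan2(x[1],x[0])).round(1),"tool d mm",d.round(1),"units",(d/20).round(2))
E
python3 - <<'E'
from h import *
im=cv2.imread("pics/top0.png")[120:310,155:405]
cv2.imwrite("pics/topc.png",cv2.resize(im,None,fx=3,fy=3,interpolation=cv2.INTER_CUBIC))
P=camera_params("top")
for n,uv,z in [("rack",(172,206),30),("shaft?",(297,244),100),("vtray",(290,184),12),("btray",(341,171),12),("ptray",(229,192),12),("grind L",(360,225),150),("vice",(225,275),150)]:
    print(n,onz(P,uv,z).round(0))
go([0,0,0])
E
```

```text
rack [[574. 343.  30.]]
shaft? [[445. -42. 100.]]
vtray [[637. -29.  12.]]
btray [[ 675. -194.   12.]]
ptray [[616. 166.  12.]]
grind L [[ 493. -218.  150.]]
vice [[364. 162. 150.]]
tcp [ 218.9 -611.5  240.6] yaw 19.7 tool d mm [ 1.000e-01 -6.491e+02  2.417e+02] units [  0.   -32.46  12.08]
```

View pics/topc.png

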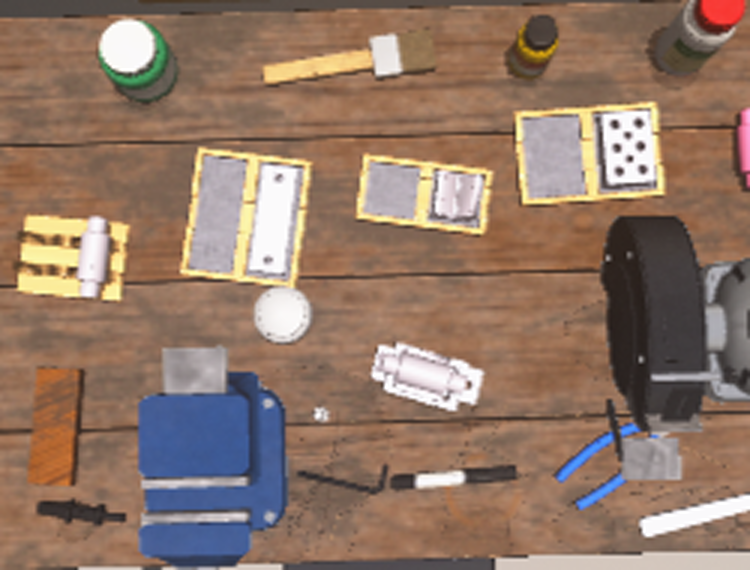

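>>> servo_tool([
  [0,0,-1,0,0,0],
  [0,0,-1,0,0,0],
  [0,0,-1,0,0,0],
  [0,0,-1,0,0,0],
  [0,0,-1,0,0,0],
  [0,0,-1,0,0,0],
  [0,0,-1,0,0,0],
  [0,0,-1,0,0,0],
  [0,0,-1,0,0,0],
  [0,0,-1,0,0,0],
])

```text
time_s: 1.1
tcp_pos: [219.0, -611.8, 441.8]
orientation: [-3.094, -0.537, 0.0]
wrist_force: [0.2, -0.5, 0.5]
grip_width: 87.1
gripper_force: 0.0
```

```bash
python3 - <<'E'
from h import *
P=camera_params("wrist");o=sensors.get_obs();print(np.round(P["mtx"],1).tolist(),P["extrinsics"].round(2).tolist())
Rm=R.from_rotvec(o["orientation"])
print("cam in tool",Rm.inv().apply(P["extrinsics"][:3,3]-o["tcp_pos"]).round(1)); print((Rm.inv().as_matrix()@P["extrinsics"][:3,:3]).round(2))
go([560,-60,440]); print(o["wrist_force"],o["q"].round(2))
E
```

```text
[[303.7, 0.0, 277.7], [0.0, 303.7, 213.3], [0.0, 0.0, 1.0]] [[0.34, 0.9, 0.27, 291.47], [-0.94, 0.32, 0.09, -585.07], [-0.0, -0.28, 0.96, 584.66], [0.0, 0.0, 0.0, 1.0]]
cam in tool [  77.2   -0.9 -142.9]
[[-0.    0.96  0.28]
 [ 1.    0.    0.  ]
 [ 0.    0.28 -0.96]]
tcp [ 219.  -611.8  441.8] yaw 19.7 tool d mm [ 507.  -404.6    2.1] units [ 25.35 -20.23   0.11]
[ 0.16398369 -0.47024073  0.53999026] [ 1.23  0.32 -0.06  1.06  0.02  1.76 -0.05]
```

>>> servo_tool([
  [0.97,-0.84,0,0,0,0],
  [0.97,-0.84,0,0,0,0],
  [0.97,-0.84,0,0,0,0],
  [0.97,-0.84,0,0,0,0],
  [0.97,-0.84,0,0,0,0],
  [0.97,-0.84,0,0,0,0],
  [0.97,-0.84,0,0,0,0],
  [0.97,-0.84,0,0,0,0],
  [0.97,-0.84,0,0,0,0],
  [0.97,-0.84,0,0,0,0],
  [0.97,-0.84,0,0,0,0],
  [0.97,-0.84,0,0,0,0],
  [0.97,-0.84,0,0,0,0],
  [0.97,-0.84,0,0,0,0],
  [0.97,-0.84,0,0,0,0],
])

```text
time_s: 2.6
tcp_pos: [408.4, -275.6, 441.2]
orientation: [-3.095, -0.537, 0.001]
wrist_force: [0.5, 0.4, 0.3]
grip_width: 87.3
gripper_force: 0.0
```

>>> servo_tool([
  [0.97,-0.84,0,0,0,0],
  [0.97,-0.84,0,0,0,0],
  [0.97,-0.84,0,0,0,0],
  [0.97,-0.84,0,0,0,0],
  [0.97,-0.84,0,0,0,0],
  [0.97,-0.84,0,0,0,0],
  [0.97,-0.84,0,0,0,0],
  [0.97,-0.84,0,0,0,0],
  [0.97,-0.84,0,0,0,0],
  [0.97,-0.84,0,0,0,0],
  [0.97,-0.84,0,0,0,0],
  [0.97,-0.84,0,0,0,0],
  [0.97,-0.84,0,0,0,0],
  [0.97,-0.84,0,0,0,0],
  [0,0,0,0,0,0],
  [0,0,0,0,0,0],
])

```text
time_s: 4.2
tcp_pos: [584.4, 36.6, 440.9]
orientation: [-3.095, -0.539, 0.002]
wrist_force: [0.4, -0.6, 0.7]
grip_width: 87.1
gripper_force: 0.0
```

```bash
python3 - <<'E'
from h import *
go([600,60,440])
P=camera_params("wrist"); im=capture("wrist")[:,:,::-1]; cv2.imwrite("pics/w1.png",im); np.save("w1P.npy",P)
cv2.imwrite("pics/w1b.png",cv2.resize(im,None,fx=1.42,fy=1.42,interpolation=cv2.INTER_CUBIC))
E
```

```text
tcp [584.4  36.6 440.9] yaw 19.8 tool d mm [ 22.6 -16.8   0.9] units [ 1.13 -0.84  0.04]
```

View pics/w1b.png

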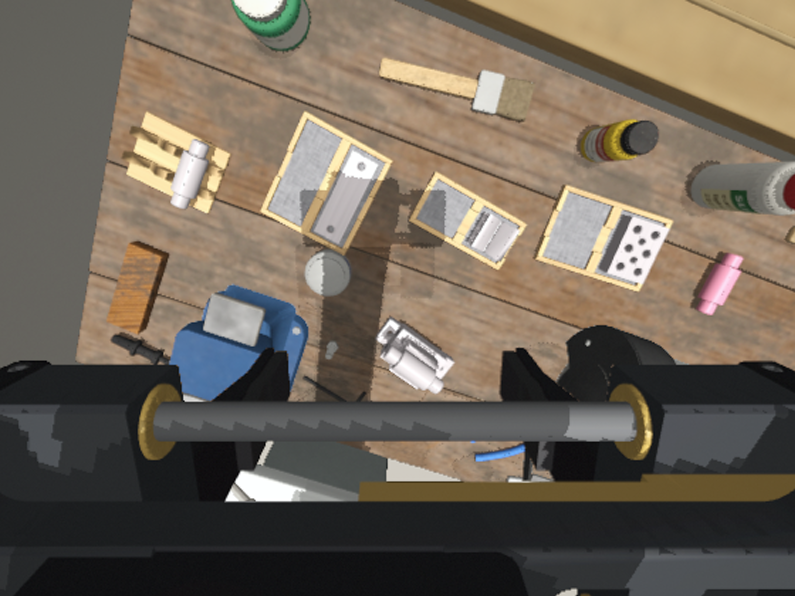

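```bash
cat >> h.py <<'E'
def wood(im):
    h=cv2.cvtColor(im,cv2.COLOR_BGR2HSV)
    m=cv2.inRange(h,(17,60,150),(30,200,255))
    return cv2.morphologyEx(m,cv2.MORPH_CLOSE,np.ones((3,3)))
def rects(P,im,z,amin=150,merge=7):
    m=cv2.dilate(wood(im),np.ones((merge,merge)))
    n,l,s,c=cv2.connectedComponentsWithStats(m); w=wood(im)
    out=[]
    for i in range(1,n):
        y,x=np.where((l==i)&(w>0))
        if len(x)<amin: continue
        p=onz(P,np.c_[x,y],z)[:,:2]
        (cx,cy),(a,b),t=cv2.minAreaRect(p.astype(np.float32))
        out.append((len(x),np.mean(np.c_[x,y],0).round(),(round(cx,1),round(cy,1)),(round(a,1),round(b,1)),round(t,1)))
    return out
E
python3 - <<'E'
from h import *
im=cv2.imread("pics/w1.png");P=np.load("w1P.npy",allow_pickle=True).item()
hs=cv2.cvtColor(im,cv2.COLOR_BGR2HSV)
for r in rects(P,im,12): print(*r)
print(hs[165,340],hs[120,186:205:3].tolist(), hs[92:100,100].tolist())
T=camera_params("top"); 
for r in rects(T,cv2.imread("pics/top0.png"),12,80,3): print("top",*r)
E
```

```text
11165 [483.  32.] (930.0, -169.0) (125.2, 433.7) 0.0
963 [301.  54.] (776.9, 64.6) (21.5, 118.6) 7.4
525 [363.  68.] (792.2, -42.8) (42.2, 36.5) 7.4
2067 [121. 112.] (569.9, 330.4) (116.5, 101.8) 82.8
1650 [228. 126.] (604.8, 145.4) (124.2, 160.2) 81.4
160 [437.  97.] (788.1, -196.9) (63.4, 36.4) 39.3
1192 [420. 165.] (685.1, -222.4) (126.6, 156.9) 1.4
975 [328. 154.] (634.7, -45.6) (140.2, 71.7) 81.3
159 [455. 302.] (443.1, -414.1) (92.2, 15.6) 30.3
[175   7 231] [[14, 108, 156], [14, 91, 159], [15, 87, 164], [15, 87, 155], [22, 77, 254], [13, 12, 198], [135, 3, 186]] [[18, 112, 123], [17, 113, 126], [18, 111, 152], [18, 105, 172], [18, 104, 188], [19, 100, 206], [21, 86, 233], [23, 74, 252]]
top 201 [532.  48.] (1069.1, -834.5) (12.2, 192.4) 0.1
top 316 [293.  54.] (1068.5, -52.8) (326.7, 12.7) 89.9
top 121 [367.  52.] (1068.5, -292.1) (125.6, 10.3) 88.5
top 491 [459.  59.] (1036.2, -615.9) (16.1, 432.2) 0.0
top 633 [315.  63.] (1035.8, -129.5) (16.1, 487.8) 0.1
top 11105 [377.  94.] (926.4, -352.5) (118.6, 1140.3) 0.1
top 200 [260. 142.] (777.4, 62.4) (19.0, 115.7) 8.2
top 421 [351. 171.] (674.9, -226.4) (100.9, 155.2) 2.6
top 498 [237. 192.] (615.6, 141.3) (124.9, 136.9) 81.6
top 324 [296. 184.] (635.5, -48.3) (139.8, 69.8) 81.3
top 402 [172. 205.] (579.6, 348.5) (65.4, 83.1) 84.6
top 126 [194. 207.] (572.4, 280.8) (20.7, 80.9) 84.8
top 301 [283. 360.] (89.7, 6.6) (38.0, 119.5) 10.8
top 176 [255. 389.] (9.8, 93.5) (25.9, 115.1) 84.4
```

>>> servo_tool([
  [-0.92,0.19,0.9,0,0,0],
  [-0.92,0.19,0.9,0,0,0],
  [-0.92,0.19,0.9,0,0,0],
  [-0.92,0.19,0.9,0,0,0],
  [-0.92,0.19,0.9,0,0,0],
  [-0.92,0.19,0.9,0,0,0],
  [-0.92,0.19,0.9,0,0,0],
  [-0.92,0.19,0.9,0,0,0],
  [0,0,0,0,0,-0.13],
  [0,0,0,0,0,-0.13],
  [0,0,0,0,0,-0.13],
  [0,0,0,0,0,-0.13],
  [0,0,0,0,0,-0.13],
  [0,0,0,0,0,-0.13],
  [0,0,0,0,0,-0.13],
  [0,0,0,0,0,0],
  [0,0,0,0,0,0],
])

```text
time_s: 5.95
tcp_pos: [455.9, -42.8, 297.7]
orientation: [2.508, 1.891, -0.0]
wrist_force: [-0.0, 0.6, -1.0]
grip_width: 87.2
gripper_force: 0.0
```

```bash
python3 - <<'E'
from h import *
go([455,-42,250])
P=camera_params("wrist"); im=capture("wrist")[:,:,::-1]; cv2.imwrite("pics/w2.png",im); np.save("w2P.npy",P)
uv=proj(P,[[445,-42,83]])[0].astype(int);print(uv)
x0=max(uv[0]-100,0);y0=max(uv[1]-75,0);print(x0,y0)
cv2.imwrite("pics/w2c.png",cv2.resize(im[y0:y0+150,x0:x0+200],None,fx=4,fy=4,interpolation=cv2.INTER_CUBIC))
E
```

```text
tcp [455.9 -42.8 297.7] yaw 74.0 tool d mm [ 0.5 -1.1 47.7] units [ 0.03 -0.05  2.39]
[269 193]
169 118
```

View pics/w2c.png

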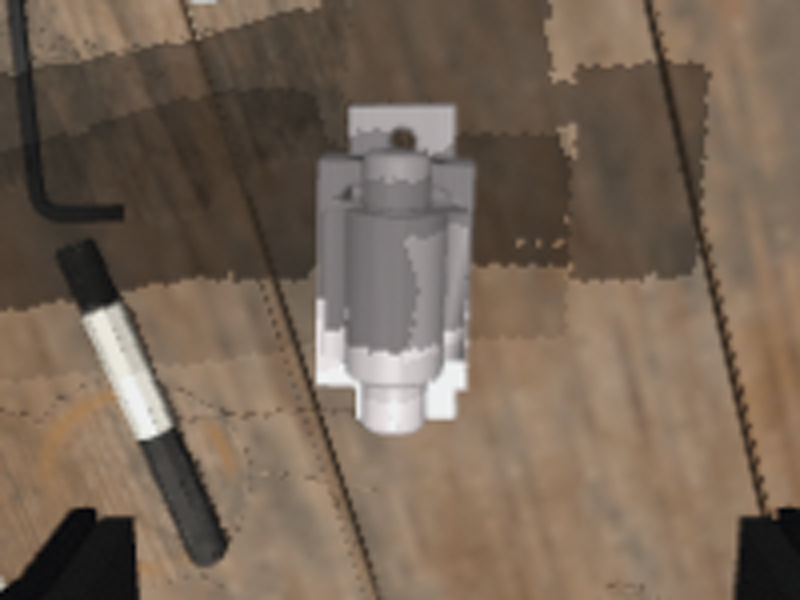

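```bash
python3 - <<'E'
from h import *
P=np.load("w2P.npy",allow_pickle=True).item()
f=lambda c,z: onz(P,np.array(c)/4+[169,118],z)[0]
a=f((392,433),91.5); b=f((397,152),83.2-10); b2=f((397,152),83.2)
print("-x end",a,"+x end",b,b2)
e1=f((346,280),83.2);e2=f((444,280),83.2);print("dia",np.linalg.norm(e1-e2),(e1+e2)/2)
e1=f((348,330),83.2);e2=f((441,340),83.2);print("dia",np.linalg.norm(e1-e2),(e1+e2)/2)
u=(b-a)[:2]; u/=np.linalg.norm(u); print("yaw",np.degrees(np.arctan2(u[1],u[0])),"len",np.linalg.norm((b-a)[:2]),"centre",a[:2]+42*u)
# block top corners z=41
q=[f(c,41) for c in [(318,158),(476,160),(467,388),(317,387)]]; print("block c",np.mean(q,0),[np.linalg.norm(q[i]-q[i-1]).round(1) for i in range(4)])
p1,p2=f((349,104),16),f((457,104),16);print("par w",np.linalg.norm(p1-p2),"mid",(p1+p2)/2)
c=np.mean(q,0)
go([c[0],c[1],97.2])
E
```

```text
-x end [431.5234354 -77.9954787  91.5      ] +x end [455.83993814   0.66055639  73.2       ] [456.41003419   1.52499785  83.2       ]
dia 29.321304356729517 [445.0892084  -34.56912685  83.2       ]
dia 28.333688645242702 [440.13290092 -50.7915627   83.2       ]
yaw 72.82101300828079 len 82.32899952259136 centre [443.92845819 -37.8692353 ]
block c [441.52481013 -41.22810481  41.        ] [np.float64(77.7), np.float64(51.4), np.float64(77.5), np.float64(51.5)]
par w 36.86261240623814 mid [459.14433349  10.66288226  16.        ]
tcp [455.9 -42.6 297.7] yaw 74.1 tool d mm [ -2.6 -14.3 200.5] units [-0.13 -0.72 10.02]
```

>>> servo_tool([
  [0,-0.33,0.9,0,0,0.015],
  [0,-0.32,0.9,0,0,0],
  [0,0,0.9,0,0,0],
  [0,0,0.9,0,0,0],
  [0,0,0.9,0,0,0],
  [0,0,0.9,0,0,0],
  [0,0,0.9,0,0,0],
  [0,0,0.9,0,0,0],
  [0,0,0.5,0,0,0],
  [0,0,0.5,0,0,0],
  [0,0,0,0,0,0],
])

```text
time_s: 7.1
tcp_pos: [443.0, -38.4, 132.6]
orientation: [-2.519, -1.875, 0.002]
wrist_force: [-1.2, -0.4, -0.4]
grip_width: 86.9
gripper_force: 0.0
```

```bash
python3 - <<'E'
from h import *
go([443.5,-39,97.5])
P=camera_params("wrist"); im=capture("wrist")[:,:,::-1]; cv2.imwrite("pics/w3.png",im); np.save("w3P.npy",P)
cv2.imwrite("pics/w3c.png",im[60:,60:500])
E
```

```text
tcp [443.  -38.4 132.6] yaw 73.3 tool d mm [-0.5  0.8 35.1] units [-0.02  0.04  1.75]
```

View pics/w3c.png

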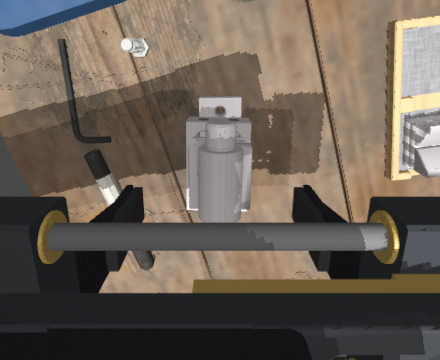

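>>> servo_tool([
  [0,0.04,0.6,0,0,0],
  [0,0,0.6,0,0,0],
  [0,0,0.53,0,0,0],
  [0,0,0,0,0,0],
  [0,0,0,0,0,0],
])

```text
time_s: 7.65
tcp_pos: [444.2, -38.4, 98.5]
orientation: [-2.518, -1.877, 0.001]
wrist_force: [0.2, -0.3, -1.0]
grip_width: 87.1
gripper_force: 0.0
```

>>> servo_tool([
  [0,0,0,0,0,0],
  [0,0,0,0,0,0],
  [0,0,0,0,0,0],
  [0,0,0,0,0,0],
  [0,0,0,0,0,0],
  [0,0,0,0,0,0],
  [0,0,0,0,0,0],
  [0,0,0,0,0,0],
], grip=1, grip_force=35)

```text
time_s: 8.45
tcp_pos: [444.5, -38.5, 98.9]
orientation: [2.519, 1.877, -0.0]
wrist_force: [-0.2, -0.5, 0.8]
grip_width: 30.9
gripper_force: 0.0
```

>>> servo_tool([
  [0,0,0,0,0,0],
  [0,0,0,0,0,0],
  [0,0,0,0,0,0],
])

```text
time_s: 8.75
tcp_pos: [444.4, -38.5, 98.9]
orientation: [-2.519, -1.877, 0.0]
wrist_force: [-0.3, -0.2, 0.1]
grip_width: 29.1
gripper_force: 35.0
```

>>> servo_tool([
  [0,0,-0.2,0,0,0],
  [0,0,-0.3,0,0,0],
  [0,0,0,0,0,0],
  [0,0,0,0,0,0],
])

```text
time_s: 9.15
tcp_pos: [444.4, -38.6, 109.0]
orientation: [2.519, 1.877, -0.0]
wrist_force: [-0.9, -0.8, -4.7]
grip_width: 29.3
gripper_force: 35.0
```

```bash
python3 - <<'E'
from h import *
go([444,-38,97]);o=sensors.get_obs();print(o["wrist_force"],o["grip_width"],o["gripper_force"])
P=camera_params("wrist"); im=capture("wrist")[:,:,::-1]; cv2.imwrite("pics/w4.png",im)
cv2.imwrite("pics/w4c.png",cv2.resize(im[120:300,180:380],None,fx=3,fy=3,interpolation=cv2.INTER_CUBIC))
E
```

```text
tcp [444.4 -38.6 109. ] yaw 73.4 tool d mm [ 0.4 -0.6 12. ] units [ 0.02 -0.03  0.6 ]
[-0.86881353 -0.77615087 -4.65724526] 29.272717642177685 34.96644079685211
```

View pics/w4c.png

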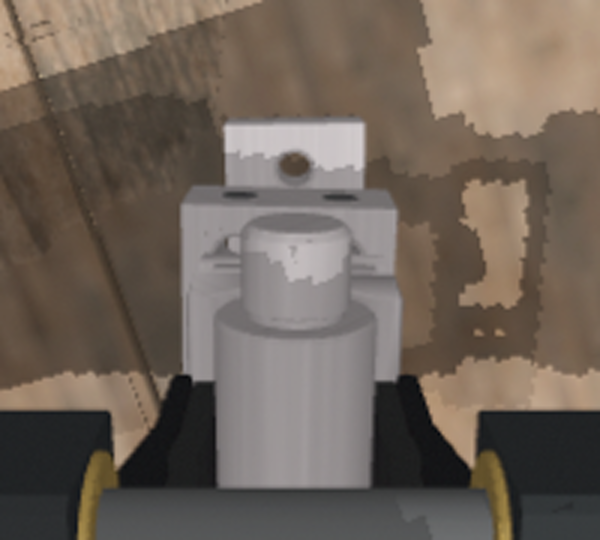

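>>> servo_tool([
  [0,0,-0.6,0,0,0],
  [0,0,-0.8,0,0,0],
  [0,0,-0.8,0,0,0],
  [0,0,-0.6,0,0,-0.129],
  [0,0,-0.6,0,0,-0.129],
  [0,0,-0.6,0,0,-0.129],
  [0,0,-0.6,0,0,-0.129],
  [0,0,-0.6,0,0,-0.129],
  [0,0,-0.6,0,0,-0.129],
  [0,0,-0.6,0,0,-0.129],
  [0,0,-0.6,0,0,-0.129],
  [0,0,-0.6,0,0,-0.129],
  [0,0,-0.6,0,0,-0.129],
  [0,0,-0.6,0,0,-0.129],
  [0,0,-0.6,0,0,-0.129],
  [0,0,0,0,0,-0.129],
])

```text
time_s: 10.8
tcp_pos: [445.2, -38.3, 299.4]
orientation: [0.154, 3.134, -0.001]
wrist_force: [-0.2, 0.1, -3.4]
grip_width: 29.0
gripper_force: 35.0
```

>>> servo_tool([
  [-0.12,0.5,0,0,0,0],
  [-0.24,0.97,0,0,0,0],
  [-0.24,0.97,0,0,0,0],
  [-0.24,0.97,0,0,0,0],
  [-0.24,0.97,0,0,0,0],
  [-0.24,0.97,0,0,0,0],
  [-0.24,0.97,0,0,0,0],
  [-0.24,0.97,0,0,0,0],
  [-0.24,0.97,0,0,0,0],
  [-0.24,0.97,0,0,0,0],
  [-0.24,0.97,0,0,0,0],
  [-0.24,0.97,0,0,0,0],
  [-0.24,0.97,0,0,0,0],
  [-0.24,0.97,0,0,0,0],
  [-0.24,0.97,0,0,0,0],
  [-0.24,0.97,0,0,0,0],
  [-0.24,0.97,0,0,0,0],
  [-0.24,0.97,0,0,0,0],
  [-0.24,0.97,0,0,0,0],
  [0,0,0,0,0,0],
])

```text
time_s: 12.8
tcp_pos: [569.1, 313.5, 296.2]
orientation: [-0.163, -3.135, -0.005]
wrist_force: [0.2, 1.7, -4.4]
grip_width: 29.0
gripper_force: 35.0
```

```bash
python3 - <<'E'
from h import *
go([575,340,250]);o=sensors.get_obs();print(o["wrist_force"],o["grip_width"],o["gripper_force"])
P=camera_params("wrist"); im=capture("wrist")[:,:,::-1]; cv2.imwrite("pics/w5.png",im); np.save("w5P.npy",P)
for r in rects(P,im,12): print(*r)
cv2.imwrite("pics/w5c.png",cv2.resize(im[0:300,:],None,fx=1.42,fy=1.42,interpolation=cv2.INTER_CUBIC))
E
```

```text
tcp [569.1 313.5 296.2] yaw 174.1 tool d mm [-3.3 26.9 46.3] units [-0.16  1.34  2.31]
[ 0.20537702  1.71156671 -4.36356455] 29.030784534595252 34.963181018829346
2213 [295. 181.] (583.2, 328.3) (111.6, 97.7) 84.0
1851 [167. 210.] (592.6, 158.0) (190.9, 149.1) 83.9
1186 [ 57. 246.] (635.6, -32.0) (152.9, 72.6) 81.4
475 [ 76. 336.] (791.8, -43.6) (42.0, 37.3) 6.7
```

View pics/w5c.png

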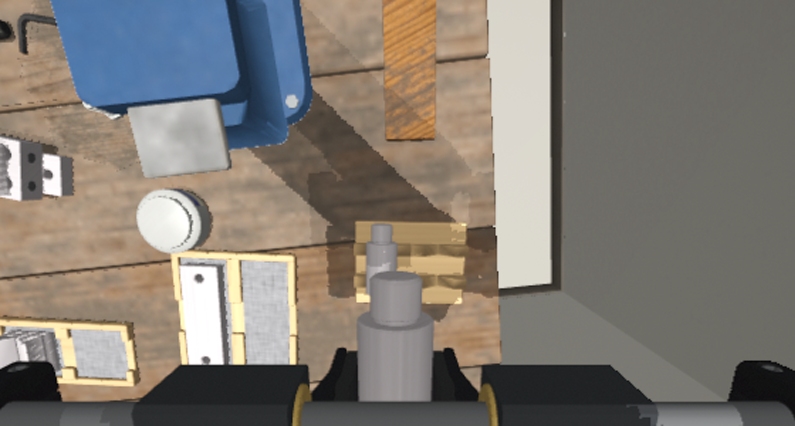

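```bash
python3 - <<'E'
from h import *
im=cv2.imread("pics/w5.png")
cv2.imwrite("pics/w5d.png",cv2.resize(im[145:235,240:340],None,fx=6,fy=6,interpolation=cv2.INTER_CUBIC))
E
```

```text
(no output)
```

View pics/w5d.png

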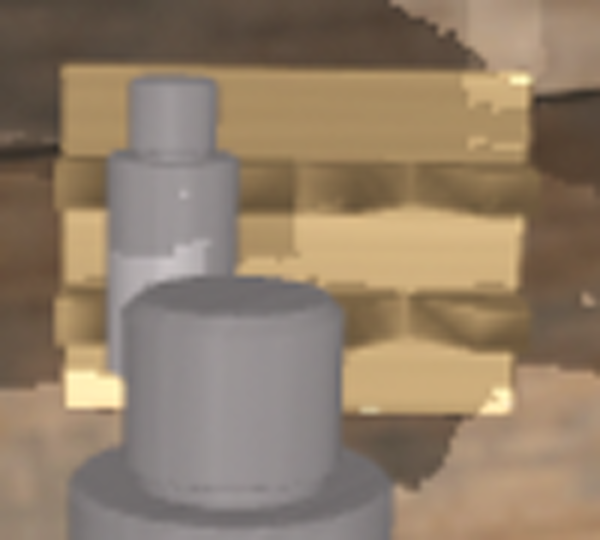

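```bash
python3 - <<'E'
from h import *
P=np.load("w5P.npy",allow_pickle=True).item()
f=lambda c,z: onz(P,np.array(c)/6+[240,145],z)[0]
a,b=f((410,187),10),f((404,318),10); print("notches",a,b,np.linalg.norm(a-b),(a+b)/2)
q=[f(c,6) for c in [(62,66),(532,70),(512,412),(66,410)]]; q=np.array(q);print([np.linalg.norm(q[i]-q[i-1]).round(1) for i in range(4)],q.mean(0))
x=(q[3]-q[0]+q[2]-q[1]);y=(q[1]-q[0]+q[2]-q[3]);ax=np.degrees(np.arctan2(x[1],x[0]));ay=np.degrees(np.arctan2(y[1],y[0]));print(ax,ay)
y/=np.linalg.norm(y);print("emp from board",q.mean(0)+28.5*y)
t=f((173,115),31.2),f((173,200),31.2);print("twin",t,[v+57*y for v in t])
g=(a+b)/2; go([g[0],g[1],140])
E
```

```text
notches [566.00289459 359.52099808  10.        ] [597.62239341 355.65542389  10.        ] 31.854911224621752 [581.812644   357.58821099  10.        ]
[np.float64(84.0), np.float64(110.4), np.float64(83.7), np.float64(110.5)] [577.5415859  330.75542441   6.        ]
-6.706421717283594 83.61863082755175
emp from board [580.70924073 359.07884162   6.        ]
twin (array([540.76523702, 306.38002762,  31.2       ]), array([559.71500167, 304.24385315,  31.2       ])) [array([547.10054668, 363.02686205,  31.2       ]), array([566.05031133, 360.89068759,  31.2       ])]
tcp [569.2 311.7 296.3] yaw 174.0 tool d mm [ -8.1  46.8 156.4] units [-0.41  2.34  7.82]
```

>>> servo_tool([
  [-0.12,0.8,0.5,0,0,0.01],
  [-0.12,0.8,0.9,0,0,0],
  [-0.11,0.8,0.9,0,0,0],
  [0,0,0.9,0,0,0],
  [0,0,0.9,0,0,0],
  [0,0,0.9,0,0,0],
  [0,0,0.9,0,0,0],
  [0,0,0.9,0,0,0],
  [0,0,0.9,0,0,0],
  [0,0,0.9,0,0,0],
  [0,0,0.9,0,0,0],
  [0,0,0.9,0,0,0],
  [0,0,0.5,0,0,0],
  [0,0,0,0,0,0],
  [0,0,0,0,0,0],
])

```text
time_s: 14.35
tcp_pos: [582.7, 356.7, 79.1]
orientation: [0.18, 3.136, 0.001]
wrist_force: [0.3, -0.2, -3.9]
grip_width: 29.1
gripper_force: 35.0
```

```bash
python3 - <<'E'
from h import *
go([581.2,358.7,47])
P=camera_params("wrist"); im=capture("wrist")[:,:,::-1]; cv2.imwrite("pics/w6.png",im); np.save("w6P.npy",P)
cv2.imwrite("pics/w6c.png",cv2.resize(im[80:300,130:430],None,fx=2.5,fy=2.5,interpolation=cv2.INTER_CUBIC))
E
```

```text
tcp [582.7 356.7  79.1] yaw 173.4 tool d mm [ 1.7  1.8 32.1] units [0.09 0.09 1.61]
```

View pics/w6c.png

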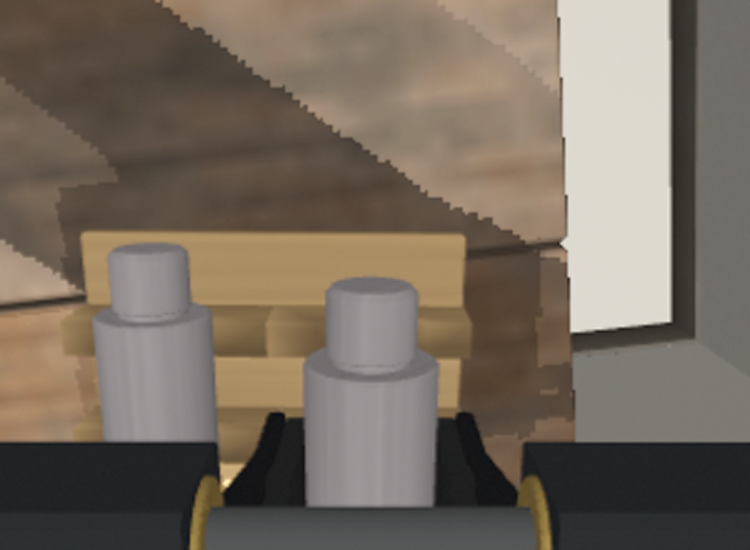

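>>> servo_tool([
  [0.08,0.09,0.5,0,0,0],
  [0,0,0.5,0,0,0],
  [0,0,0.3,0,0,0],
  [0,0,0,0,0,0],
  [0,0,0,0,0,0],
])

```text
time_s: 14.9
tcp_pos: [581.0, 358.3, 52.5]
orientation: [-0.18, -3.136, 0.001]
wrist_force: [-0.1, 0.0, -3.3]
grip_width: 29.2
gripper_force: 35.0
```

>>> servo_tool([
  [0,0,0.08,0,0,0],
  [0,0,0.08,0,0,0],
  [0,0,0.08,0,0,0],
  [0,0,0,0,0,0],
])

```text
time_s: 15.3
tcp_pos: [581.2, 358.2, 48.1]
orientation: [0.18, 3.136, -0.0]
wrist_force: [-0.2, -0.5, -3.7]
grip_width: 29.0
gripper_force: 35.0
```

>>> servo_tool([
  [0,0,0.07,0,0,0],
  [0,0,0,0,0,0],
])

```text
time_s: 15.5
tcp_pos: [581.3, 358.2, 47.9]
orientation: [0.181, 3.136, -0.001]
wrist_force: [-2.0, -3.3, 4.5]
grip_width: 29.2
gripper_force: 35.0
```

>>> servo_tool([
  [0,0,0.06,0,0,0],
  [0,0,0,0,0,0],
])

```text
time_s: 15.7
tcp_pos: [581.3, 358.2, 47.8]
orientation: [0.181, 3.136, -0.001]
wrist_force: [-4.4, -3.9, 10.0]
grip_width: 29.1
gripper_force: 35.0
```

>>> servo_tool([
  [0,0,-0.03,0,0,0],
  [0,0,-0.03,0,0,0],
  [0,0,0,0,0,0],
  [0,0,0,0,0,0],
], grip=0.54)

```text
time_s: 16.1
tcp_pos: [581.2, 358.8, 46.7]
orientation: [0.18, 3.136, 0.001]
wrist_force: [0.4, -0.2, -0.1]
grip_width: 39.8
gripper_force: 0.0
```

>>> servo_tool([
  [0,0,-0.3,0,0,0],
  [0,0,-0.8,0,0,0],
  [0,0,-0.8,0,0,0],
  [0,0,-0.8,0,0,0],
])

```text
time_s: 16.5
tcp_pos: [581.5, 358.9, 103.1]
orientation: [0.18, 3.135, 0.002]
wrist_force: [-0.1, -1.0, 0.3]
grip_width: 39.9
gripper_force: 0.0
```

```bash
python3 - <<'E'
from h import *
go([443,-40,295])
im=capture("wrist")[:,:,::-1]; cv2.imwrite("pics/w7.png",im); np.save("w7P.npy",camera_params("wrist"))
cv2.imwrite("pics/w7c.png",cv2.resize(im[80:300,130:430],None,fx=2,fy=2,interpolation=cv2.INTER_CUBIC))
E
```

```text
tcp [581.5 358.9 103.1] yaw 173.4 tool d mm [  91.7 -411.9 -192.5] units [  4.58 -20.6   -9.63]
```

View pics/w7c.png

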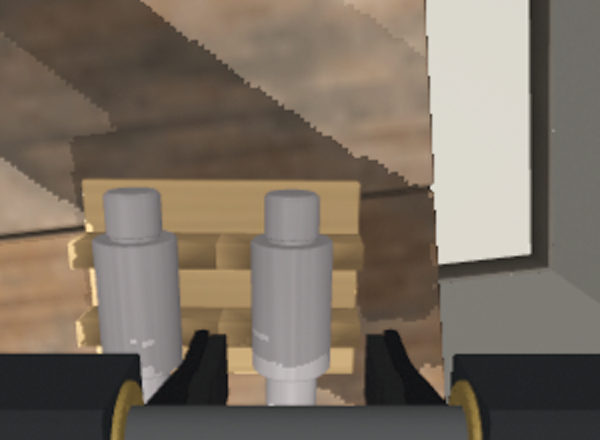

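>>> servo_tool([
  [0,0,-1,0,0,0],
  [0,0,-1,0,0,0],
  [0,0,-1,0,0,0],
  [0.1,-0.5,-1,0,0,0],
  [0.22,-1,-1,0,0,0],
  [0.22,-1,-1,0,0,0],
  [0.22,-1,-1,0,0,0],
  [0.22,-1,-1,0,0,0],
  [0.22,-1,-1,0,0,0],
  [0.22,-1,-0.6,0,0,0],
  [0.22,-1,0,0,0,0],
  [0.22,-1,0,0,0,0],
  [0.22,-1,0,0,0,0],
  [0.22,-1,0,0,0,0],
  [0.22,-1,0,0,0,0],
  [0.22,-1,0,0,0,0],
  [0.22,-1,0,0,0,0],
  [0.22,-1,0,0,0,0],
], grip=0)

```text
time_s: 18.35
tcp_pos: [484.3, 77.2, 293.6]
orientation: [0.179, 3.135, -0.001]
wrist_force: [-0.0, 0.6, -0.2]
grip_width: 86.9
gripper_force: 0.0
```

>>> servo_tool([
  [0.22,-1,0,0,0,0],
  [0.22,-1,0,0,0,0],
  [0.22,-1,0,0,0,0],
  [0.22,-1,0,0,0,0],
  [0.22,-1,0,0,0,0],
  [0.22,-1,0,0,0,0],
  [0.2,-0.1,0,0,0,0.129],
  [0,0,0,0,0,0.129],
  [0,0,0,0,0,0.129],
  [0,0,0,0,0,0.129],
  [0,0,0,0,0,0.129],
  [0,0,0,0,0,0.129],
  [0,0,0,0,0,0.129],
  [0,0,0,0,0,0.129],
  [0,0,0,0,0,0.129],
  [0,0,0,0,0,0.129],
  [0,0,0,0,0,0.129],
  [0,0,0,0,0,0.129],
  [0,0,0,0,0,0.129],
  [0,0,0,0,0,0],
])

```text
time_s: 20.35
tcp_pos: [440.6, -39.8, 293.5]
orientation: [2.527, 1.864, 0.001]
wrist_force: [0.2, -0.0, 0.6]
grip_width: 86.8
gripper_force: 0.0
```

```bash
python3 - <<'E'
from h import *
go([442,-41,125])
P=camera_params("wrist");im=capture("wrist")[:,:,::-1]; cv2.imwrite("pics/w8.png",im); np.save("w8P.npy",P)
uv=proj(P,[[442,-41,60]])[0].astype(int);print(uv)
x0,y0=uv[0]-70,uv[1]-60;print(x0,y0)
cv2.imwrite("pics/w8c.png",cv2.resize(im[y0:y0+105,x0:x0+140],None,fx=5,fy=5,interpolation=cv2.INTER_CUBIC))
E
```

```text
tcp [440.6 -39.8 293.5] yaw 72.8 tool d mm [ -0.7   1.5 168.5] units [-0.03  0.07  8.42]
[279 189]
209 129
```

View pics/w8c.png

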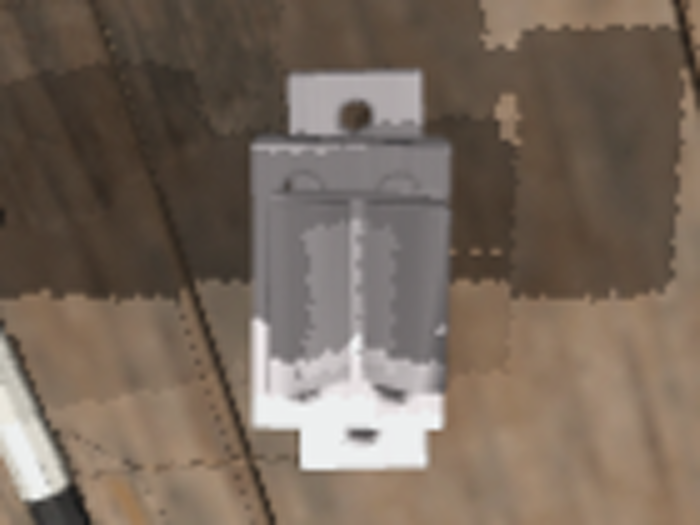

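```bash
python3 - <<'E'
from h import *
P=np.load("w8P.npy",allow_pickle=True).item()
f=lambda c,z: onz(P,np.array(c)/5+[209,129],z)[0]
def box(cs,z):
    q=np.array([f(c,z) for c in cs]);x=q[0]-q[3]+q[1]-q[2]
    print(z,"c",q.mean(0).round(1),[np.linalg.norm(q[i]-q[i-1]).round(1) for i in range(4)],"yaw",np.degrees(np.arctan2(x[1],x[0])).round(1))
box([(269,198),(447,200),(443,393),(270,395)],77)
box([(252,140),(450,140),(443,430),(253,430)],41)
box([(288,72),(423,70),(428,468),(300,468)],16)
a,b=f((358,203),62),f((355,365),62);print(a,b)
E
```

```text
77 c [444.3 -37.1  77. ] [np.float64(48.3), np.float64(42.1), np.float64(47.3), np.float64(42.4)] yaw 72.5
41 c [441.2 -41.3  41. ] [np.float64(77.9), np.float64(50.9), np.float64(77.9), np.float64(51.6)] yaw 72.3
16 c [443.7 -43.8  16. ] [np.float64(112.5), np.float64(36.5), np.float64(113.1), np.float64(37.2)] yaw 74.2
[450.74269291 -17.34726886  62.        ] [437.94300265 -56.46448807  62.        ]
```

>>> servo_tool([
  [0.11,0.15,0.6,0,0,0],
  [0,0,1,0,0,0],
  [0,0,1,0,0,0],
  [0,0,1,0,0,0],
  [0,0,1,0,0,0],
  [0,0,1,0,0,0],
  [0,0,1,0,0,0],
  [0,0,1,0,0,0],
  [0,0,1,0,0,0],
  [0,0,0.8,0,0,0],
  [0,0,0.7,0,0,0],
  [0,0,0.5,0,0,0],
  [0,0,0,0,0,0],
  [0,0,0,0,0,0],
])

```text
time_s: 21.8
tcp_pos: [444.2, -38.7, 80.8]
orientation: [-2.528, -1.865, -0.0]
wrist_force: [0.8, -1.1, -0.4]
grip_width: 87.1
gripper_force: 0.0
```

```bash
python3 - <<'E'
from h import *
go([444,-38.6,78.5])
E
```

```text
tcp [444.2 -38.7  80.8] yaw 72.9 tool d mm [ 0.1 -0.2  2.3] units [ 0.   -0.01  0.11]
```

>>> servo_tool([
  [0,0,0.1,0,0,0],
  [0,0,0,0,0,0],
  [0,0,0,0,0,0],
  [0,0,0,0,0,0],
  [0,0,0,0,0,0],
  [0,0,0,0,0,0],
  [0,0,0,0,0,0],
  [0,0,0,0,0,0],
  [0,0,0,0,0,0],
], grip=1, grip_force=35)

```text
time_s: 22.7
tcp_pos: [444.1, -39.0, 78.8]
orientation: [2.529, 1.864, 0.0]
wrist_force: [-0.5, -0.1, 1.7]
grip_width: 43.9
gripper_force: 35.0
```

>>> servo_tool([
  [0,0,-0.2,0,0,0],
  [0,0,-0.3,0,0,0],
  [0,0,0,0,0,0],
  [0,0,0,0,0,0],
])

```text
time_s: 23.1
tcp_pos: [444.0, -39.0, 88.8]
orientation: [2.528, 1.864, -0.0]
wrist_force: [0.3, -0.0, -3.0]
grip_width: 43.8
gripper_force: 35.0
```

>>> servo_tool([
  [0,0,-0.6,0,0,0],
  [0,0,-0.8,0,0,0],
  [0,0,-0.8,0,0,0],
  [0,0,-0.6,0,0,-0.126],
  [0,0,-0.6,0,0,-0.126],
  [0,0,-0.6,0,0,-0.126],
  [0,0,-0.6,0,0,-0.126],
  [0,0,-0.6,0,0,-0.126],
  [0,0,-0.6,0,0,-0.126],
  [0,0,-0.6,0,0,-0.126],
  [0,0,-0.6,0,0,-0.126],
  [0,0,-0.6,0,0,-0.126],
  [0,0,-0.6,0,0,-0.126],
  [0,0,-0.6,0,0,-0.126],
  [0,0,-0.6,0,0,-0.126],
  [0,0,0,0,0,-0.126],
])

```text
time_s: 24.7
tcp_pos: [444.8, -38.6, 279.1]
orientation: [0.235, 3.129, -0.001]
wrist_force: [1.2, 0.4, -3.5]
grip_width: 43.4
gripper_force: 35.0
```

>>> servo_tool([
  [-0.5,0.12,0,0,0,0],
  [-0.96,0.25,0,0,0,0],
  [-0.96,0.25,0,0,0,0],
  [-0.96,0.25,0,0,0,0],
  [-0.96,0.25,0,0,0,0],
  [-0.96,0.25,0,0,0,0],
  [-0.96,0.25,0,0,0,0],
  [-0.96,0.25,0,0,0,0],
  [-0.96,0.25,0,0,0,0],
  [-0.96,0.25,0,0,0,0],
  [-0.96,0.25,0,0,0,0],
  [-0.96,0.25,0,0,0,0],
  [-0.4,0.1,0,0,0,0],
  [0,0,0,0,0,0],
  [0,0,0,0,0,0],
])

```text
time_s: 26.2
tcp_pos: [679.2, -15.8, 276.3]
orientation: [-0.246, -3.13, -0.0]
wrist_force: [-0.2, 1.1, -3.5]
grip_width: 43.7
gripper_force: 35.0
```

```bash
cat >> h.py <<'E'
def trays(tag):
    P=camera_params("wrist");im=np.ascontiguousarray(capture("wrist")[:,:,::-1]); cv2.imwrite(f"pics/{tag}.png",im); np.save(f"{tag}P.npy",P)
    m=wood(im); m[255:]=0; im2=im.copy(); im2[255:]=0
    for r in rects(P,im2,12,150,5): print(*r)
E
python3 - <<'E'
from h import *
go([640.2,-12.9,300]); trays("w9")
o=sensors.get_obs();print(o["wrist_force"],o["grip_width"])
E
```

```text
tcp [679.2 -15.8 276.3] yaw 171.0 tool d mm [ 39.   -3.3 -23.7] units [ 1.95 -0.16 -1.18]
539 [550.  67.] (578.5, 332.2) (45.9, 82.6) 85.2
1078 [503.  59.] (572.7, 285.9) (31.9, 82.8) 83.3
3165 [395. 109.] (614.4, 143.3) (124.6, 137.2) 81.5
918 [227. 147.] (629.7, -73.9) (81.6, 70.4) 81.0
2045 [135. 199.] (673.5, -222.3) (102.4, 155.0) 2.5
789 [355. 238.] (774.5, 77.8) (21.6, 90.2) 7.3
[ 0.61968957 -0.0105421  -4.51466804] 43.727402673497345
```

```bash
python3 - <<'E'
from h import *
im=cv2.imread("pics/w9.png");P=np.load("w9P.npy",allow_pickle=True).item()
w=wood(im); h=cv2.cvtColor(im,cv2.COLOR_BGR2HSV)
w2=cv2.inRange(h,(15,50,90),(32,210,255))
for m in (w,w2):
    y,x=np.where(m>0); p=onz(P,np.c_[x,y],12)[:,:2]
    k=(abs(p[:,0]-635)<55)&(abs(p[:,1]+47)<85)
    q=p[k]; print(k.sum(),cv2.minAreaRect(q.astype(np.float32)))
print(proj(P,[[600,30,12],[670,20,12]]))
uv=proj(P,[[640,-13,12]])[0].astype(int);x0,y0=max(uv[0]-140,0),max(uv[1]-70,0);print(x0,y0)
cv2.imwrite("pics/w9c.png",cv2.resize(im[y0:y0+130,x0:x0+200],None,fx=4,fy=4,interpolation=cv2.INTER_CUBIC))
E
```

```text
992 ((634.080810546875, -46.482627868652344), (137.22178649902344, 70.35393524169922), 80.98942565917969)
2937 ((635.0089111328125, -52.51659393310547), (158.78253173828125, 109.90251159667969), 89.81757354736328)
[[302.52052575 118.5139134 ]
 [302.12360725 173.55836607]]
134 85
```

View pics/w9c.png

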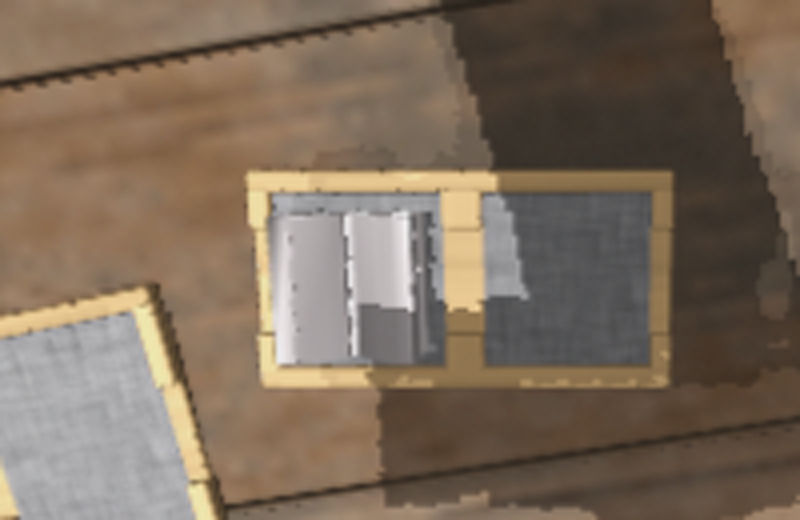

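```bash
python3 - <<'E'
from h import *
P=np.load("w9P.npy",allow_pickle=True).item()
f=lambda c,z: onz(P,np.array(c)/4+[134,85],z)[0]
def box(cs,z):
    q=np.array([f(c,z) for c in cs]);x=q[0]-q[3]+q[1]-q[2]
    print(z,"c",q.mean(0).round(1),[np.linalg.norm(q[i]-q[i-1]).round(1) for i in range(4)],"yaw",np.degrees(np.arctan2(x[1],x[0])).round(1))
    y=q[1]-q[0]; return q.mean(0)+34.5*y/np.linalg.norm(y)
print(box([(247,172),(672,171),(669,387),(262,387)],12))
box([(485,192),(651,192),(651,366),(485,366)],6)
go([640.2,-12.9,60])
E
```

```text
12 c [635.3 -45.4  12. ] [np.float64(70.1), np.float64(137.1), np.float64(70.5), np.float64(137.9)] yaw 171.1
[640.65076628 -11.26538757  12.        ]
6 c [641. -11.   6.] [np.float64(57.6), np.float64(54.6), np.float64(57.6), np.float64(56.8)] yaw 170.9
tcp [679.  -15.9 276.6] yaw 171.0 tool d mm [ 38.6  -3.1 216.7] units [ 1.93 -0.15 10.83]
```

>>> servo_tool([
  [0.4,-0.04,0.5,0,0,0],
  [0.5,-0.04,0.9,0,0,0],
  [0.5,0,0.9,0,0,0],
  [0.5,0,0.9,0,0,0],
  [0.02,0,0.9,0,0,0],
  [0,0,0.9,0,0,0],
  [0,0,0.9,0,0,0],
  [0,0,0.9,0,0,0],
  [0,0,0.9,0,0,0],
  [0,0,0.9,0,0,0],
  [0,0,0.9,0,0,0],
  [0,0,0.7,0,0,0],
  [0,0,0.4,0,0,0],
  [0,0,0,0,0,0],
  [0,0,0,0,0,0],
])

```text
time_s: 27.75
tcp_pos: [641.9, -11.4, 65.5]
orientation: [0.244, 3.131, -0.0]
wrist_force: [0.3, 0.3, -2.3]
grip_width: 43.7
gripper_force: 35.0
```

```bash
python3 - <<'E'
from h import *
go([640.7,-11.4,43.8])
E
```

```text
tcp [641.9 -11.4  65.5] yaw 171.1 tool d mm [ 1.2 -0.2 21.7] units [ 0.06 -0.01  1.08]
```

>>> servo_tool([
  [0.05,-0.01,0.4,0,0,0],
  [0,0,0.4,0,0,0],
  [0,0,0.1,0,0,0],
  [0,0,0,0,0,0],
  [0,0,0,0,0,0],
])

```text
time_s: 28.25
tcp_pos: [640.6, -11.4, 46.7]
orientation: [0.244, 3.132, -0.0]
wrist_force: [0.3, 0.3, -3.4]
grip_width: 43.7
gripper_force: 35.0
```

>>> servo_tool([
  [0,0,0.08,0,0,0],
  [0,0,0.05,0,0,0],
  [0,0,0,0,0,0],
])

```text
time_s: 28.55
tcp_pos: [640.4, -11.5, 44.0]
orientation: [-0.244, -3.132, 0.0]
wrist_force: [-0.8, -1.0, -3.6]
grip_width: 43.8
gripper_force: 35.0
```

>>> servo_tool([
  [0,0,0.05,0,0,0],
  [0,0,0,0,0,0],
])

```text
time_s: 28.75
tcp_pos: [640.5, -11.5, 43.9]
orientation: [0.244, 3.132, -0.001]
wrist_force: [-2.6, -0.1, 3.2]
grip_width: 43.9
gripper_force: 35.0
```

>>> servo_tool([
  [0,0,0.04,0,0,0],
  [0,0,0,0,0,0],
])

```text
time_s: 28.95
tcp_pos: [640.6, -11.5, 43.9]
orientation: [0.244, 3.132, -0.001]
wrist_force: [-5.0, -0.2, 7.2]
grip_width: 43.6
gripper_force: 35.0
```

>>> servo_tool([
  [0,0,-0.04,0,0,0],
  [0,0,-0.04,0,0,0],
  [0,0,0,0,0,0],
  [0,0,0,0,0,0],
  [0,0,-0.4,0,0,0],
  [0,0,-0.9,0,0,0],
  [0,0,-1,0,0,0],
  [0,0,-1,0,0,0],
  [0,0,-1,0,0,0],
  [0,0,-1,0,0,0],
  [0,0,-1,0,0,0],
  [0,0,-1,0,0,0],
  [0,0,-1,0,0,0],
  [0,0,-1,0,0,0],
  [0,0,-1,0,0,0],
  [0,0,-1,0,0,0],
], grip=0.39)

```text
time_s: 30.55
tcp_pos: [640.5, -11.1, 272.7]
orientation: [0.243, 3.13, -0.0]
wrist_force: [-0.2, 0.6, 0.3]
grip_width: 53.3
gripper_force: 0.0
```

```bash
python3 - <<'E'
from h import *
go([441.4,-41.3,250]);o=sensors.get_obs();print(o["wrist_force"],o["grip_width"])
P=camera_params("wrist");im=capture("wrist")[:,:,::-1]; cv2.imwrite("pics/w10.png",im); np.save("w10P.npy",P)
E
```

```text
tcp [640.5 -11.1 272.7] yaw 171.1 tool d mm [192.1 -60.6  22.3] units [ 9.61 -3.03  1.12]
[-0.18158005  0.57626636  0.32887623] 53.284825078625445
```

>>> servo_tool([
  [0.5,-0.15,0,0,0,0],
  [0.95,-0.3,0,0,0,0],
  [0.95,-0.3,0,0,0,0],
  [0.95,-0.3,0,0,0,0],
  [0.95,-0.3,0,0,0,0],
  [0.95,-0.3,0,0,0,0],
  [0.95,-0.3,0,0,0,0],
  [0.95,-0.3,0,0,0,0],
  [0.95,-0.3,0,0,0,0],
  [0.95,-0.3,0,0,0,0],
  [0.5,-0.15,0,0,0,0],
], grip=0)

```text
time_s: 31.7
tcp_pos: [440.1, -41.4, 269.3]
orientation: [-0.246, -3.131, 0.002]
wrist_force: [-0.0, -0.8, 0.3]
grip_width: 87.2
gripper_force: 0.0
```

>>> servo_tool([
  [0,0,0,0,0,0.127],
  [0,0,0,0,0,0.127],
  [0,0,0,0,0,0.127],
  [0,0,0,0,0,0.127],
  [0,0,0,0,0,0.127],
  [0,0,0,0,0,0.127],
  [0,0,0,0,0,0.127],
  [0,0,0,0,0,0.127],
  [0,0,0,0,0,0.127],
  [0,0,0,0,0,0.127],
  [0,0,0,0,0,0.127],
  [0,0,0,0,0,0.127],
  [0,0,0,0,0,0.127],
  [0,0,0,0,0,0],
])

```text
time_s: 33.1
tcp_pos: [442.1, -41.0, 269.5]
orientation: [-2.542, -1.846, 0.001]
wrist_force: [0.1, 0.1, 0.1]
grip_width: 87.1
gripper_force: 0.0
```

```bash
python3 - <<'E'
from h import *
go([441.4,-41.3,43])
P=camera_params("wrist");im=np.ascontiguousarray(capture("wrist")[:,:,::-1]); cv2.imwrite("pics/w11.png",im); np.save("w11P.npy",P)
# low-saturation component near the stack
h=cv2.cvtColor(im,cv2.COLOR_BGR2HSV); m=cv2.inRange(h,(0,0,75),(180,32,255))
y,x=np.where(m>0); p=onz(P,np.c_[x,y],41)[:,:2]
k=np.linalg.norm(p-[441.4,-41.3],axis=1)<85; print(k.sum(), cv2.minAreaRect(p[k].astype(np.float32)))
for c in ([441.4,-41.3,41],):
    u=np.array([np.cos(np.radians(72.5)),np.sin(np.radians(72.5))]);v=np.array([-u[1],u[0]])
    d=p-c[:2]; a,b=d@u,d@v
    for s in (-50,-30,-20,0,20,30,45,52): 
        t=b[abs(a-s)<1.2]; t=t[abs(t)<32]; print(s,len(t),t.min().round(1) if len(t) else None,t.max().round(1) if len(t) else None)
    for s in (-22,-21,21,22):
        t=a[abs(b-s)<1]; t=t[abs(t)<50]; print("ax",s,len(t),t.min().round(1),t.max().round(1))
E
```

```text
tcp [442.1 -41.  269.5] yaw 72.0 tool d mm [ -0.5  -0.5 226.5] units [-0.02 -0.02 11.33]
3141 ((442.0425720214844, -37.054141998291016), (105.82377624511719, 51.89327621459961), 71.99413299560547)
-50 0 None None
-30 63 -23.9 25.8
-20 83 -25.1 26.8
0 70 -23.6 26.3
20 78 -24.7 25.7
30 81 -24.6 25.4
45 45 -17.2 16.5
52 58 -17.2 16.4
ax -22 107 -38.1 39.2
ax -21 83 -47.5 39.3
ax 21 103 -37.7 39.6
ax 22 96 -37.7 39.7
```

>>> servo_tool([
  [0,-0.05,0.6,0,0,0],
  [0,0,1,0,0,0],
  [0,0,1,0,0,0],
  [0,0,1,0,0,0],
  [0,0,1,0,0,0],
  [0,0,1,0,0,0],
  [0,0,1,0,0,0],
  [0,0,1,0,0,0],
  [0,0,1,0,0,0],
  [0,0,1,0,0,0],
  [0,0,0.8,0,0,0],
  [0,0,0.5,0,0,0],
  [0,0,0.3,0,0,0],
  [0,0,0,0,0,0],
  [0,0,0,0,0,0],
])

```text
time_s: 34.65
tcp_pos: [441.9, -40.8, 46.3]
orientation: [2.54, 1.847, 0.001]
wrist_force: [-0.3, 0.5, 0.8]
grip_width: 86.8
gripper_force: 0.0
```

```bash
python3 - <<'E'
from h import *
go([441.2,-41,42.5])
E
```

```text
tcp [441.9 -40.8  46.3] yaw 72.0 tool d mm [-0.4 -0.6  3.8] units [-0.02 -0.03  0.19]
```

>>> servo_tool([
  [0,-0.03,0.18,0,0,0],
  [0,0,0,0,0,0],
  [0,0,0,0,0,0],
  [0,0,0,0,0,0],
  [0,0,0,0,0,0],
  [0,0,0,0,0,0],
  [0,0,0,0,0,0],
  [0,0,0,0,0,0],
  [0,0,0,0,0,0],
], grip=1, grip_force=45)

```text
time_s: 35.55
tcp_pos: [441.3, -40.8, 42.5]
orientation: [2.541, 1.847, 0.001]
wrist_force: [0.7, -0.7, -0.1]
grip_width: 50.5
gripper_force: 45.0
```

>>> servo_tool([
  [0,0,-0.2,0,0,0],
  [0,0,-0.3,0,0,0],
  [0,0,0,0,0,0],
  [0,0,0,0,0,0],
])

```text
time_s: 35.95
tcp_pos: [440.5, -40.6, 52.2]
orientation: [-2.541, -1.847, 0.001]
wrist_force: [0.2, 0.2, -6.2]
grip_width: 50.7
gripper_force: 45.0
```

```bash
python3 - <<'E'
from h import *
T=camera_params("top")
for z in (50,150,250,300): print(z,onz(T,[(357,225),(372,192),(388,192),(388,263)],z)[:,:2].round(0).tolist())
E
```

```text
50 [[498.0, -230.0], [599.0, -281.0], [598.0, -330.0], [380.0, -319.0]]
150 [[493.0, -210.0], [585.0, -257.0], [584.0, -302.0], [385.0, -292.0]]
250 [[488.0, -190.0], [572.0, -232.0], [570.0, -273.0], [390.0, -264.0]]
300 [[485.0, -180.0], [565.0, -220.0], [564.0, -259.0], [393.0, -250.0]]
```

>>> servo_tool([
  [0,0,-0.6,0,0,0],
  [0,0,-0.9,0,0,0],
  [0,0,-0.9,0,0,0],
  [0,0,-0.75,0,0,-0.131],
  [0,0,-0.75,0,0,-0.131],
  [0,0,-0.75,0,0,-0.131],
  [0,0,-0.75,0,0,-0.131],
  [0,0,-0.75,0,0,-0.131],
  [0,0,-0.75,0,0,-0.131],
  [0,0,-0.75,0,0,-0.131],
  [0,0,-0.75,0,0,-0.131],
  [0,0,-0.75,0,0,-0.131],
  [0,0,-0.75,0,0,-0.131],
  [0,0,-0.75,0,0,-0.131],
  [0,0,-0.75,0,0,-0.131],
  [0,0,-0.75,0,0,-0.131],
  [0,0,-0.5,0,0,-0.131],
  [0,0,0,0,0,0],
])

```text
time_s: 37.75
tcp_pos: [441.5, -40.1, 307.2]
orientation: [-0.058, 3.138, -0.001]
wrist_force: [0.2, 0.3, -5.8]
grip_width: 50.7
gripper_force: 45.0
```

>>> servo_tool([
  [-0.44,-0.26,0,0,0,0],
  [-0.88,-0.52,0,0,0,0],
  [-0.88,-0.52,0,0,0,0],
  [-0.88,-0.52,0,0,0,0],
  [-0.88,-0.52,0,0,0,0],
  [-0.88,-0.52,0,0,0,0],
  [-0.88,-0.52,0,0,0,0],
  [-0.88,-0.52,0,0,0,0],
  [-0.88,-0.52,0,0,0,0],
  [-0.88,-0.52,0,0,0,0],
  [-0.88,-0.52,0,0,0,0],
  [-0.88,-0.52,0,0,0,0],
  [-0.88,-0.52,0,0,0,0],
  [-0.88,-0.52,0,0,0,0],
  [-0.88,-0.52,0,0,0,0],
  [-0.44,-0.26,0,0,0,0],
  [0,0,0,0,0,0],
  [0,0,0,0,0,0],
])

```text
time_s: 39.55
tcp_pos: [710.1, -187.2, 303.3]
orientation: [0.054, -3.138, -0.002]
wrist_force: [0.7, -0.1, -5.4]
grip_width: 50.6
gripper_force: 45.0
```

```bash
python3 - <<'E'
from h import *
go([673,-186,300]); trays("w12")
o=sensors.get_obs();print(o["wrist_force"],o["grip_width"],o["q"].round(2))
im=cv2.imread("pics/w12.png");P=np.load("w12P.npy",allow_pickle=True).item()
w=wood(im);y,x=np.where(w>0); p=onz(P,np.c_[x,y],12)[:,:2]
k=(abs(p[:,0]-674)<65)&(abs(p[:,1]+222)<90); print(k.sum(),cv2.minAreaRect(p[k].astype(np.float32)))
E
```

```text
tcp [ 710.1 -187.2  303.3] yaw -178.0 tool d mm [37.   2.4  3.4] units [1.85 0.12 0.17]
2263 [513. 120.] (614.7, 142.0) (127.5, 138.4) 81.7
1475 [379. 127.] (634.6, -45.9) (138.6, 71.5) 81.1
1873 [240. 153.] (680.9, -224.5) (116.6, 151.3) 2.5
1099 [ 55. 213.] (768.8, -514.1) (21.4, 118.6) 3.1
1049 [441. 230.] (776.3, 63.8) (22.0, 117.2) 7.7
516 [370. 236.] (791.7, -41.5) (41.1, 35.2) 7.4
[ 0.22619081  0.4469564  -6.6158862 ] 50.728104002945834 [ 0.55  0.55 -0.56  1.08  0.28  1.59  1.67]
1981 ((677.5057373046875, -224.58380126953125), (108.88544464111328, 151.8285675048828), 2.163553237915039)
```

```bash
cat >> h.py <<'E'
def edges(tag,c,yaw,hx,hy,z=12):
    im=cv2.imread(f"pics/{tag}.png");P=np.load(f"{tag}P.npy",allow_pickle=True).item()
    w=wood(im);y,x=np.where(w>0);p=onz(P,np.c_[x,y],z)[:,:2]-c
    t=np.radians(yaw);u=np.array([np.cos(t),np.sin(t)]);v=np.array([-u[1],u[0]]);a,b=p@u,p@v
    k=(abs(a)<hx+12)&(abs(b)<hy+12);a,b=a[k],b[k]
    ha,_=np.histogram(a,np.arange(-hx-12,hx+13,2));hb,_=np.histogram(b,np.arange(-hy-12,hy+13,2))
    print("a",list(zip(np.arange(-hx-12,hx+11,2),ha)));print("b",list(zip(np.arange(-hy-12,hy+11,2),hb)))
E
python3 - <<'E'
from h import *
for t in ("w9","w12"): edges(t,[674,-223.4],2.3,51,76)
E
```

```text
a [(np.int64(-63), np.int64(0)), (np.int64(-61), np.int64(0)), (np.int64(-59), np.int64(0)), (np.int64(-57), np.int64(0)), (np.int64(-55), np.int64(0)), (np.int64(-53), np.int64(23)), (np.int64(-51), np.int64(168)), (np.int64(-49), np.int64(170)), (np.int64(-47), np.int64(169)), (np.int64(-45), np.int64(89)), (np.int64(-43), np.int64(29)), (np.int64(-41), np.int64(32)), (np.int64(-39), np.int64(30)), (np.int64(-37), np.int64(20)), (np.int64(-35), np.int64(23)), (np.int64(-33), np.int64(22)), (np.int64(-31), np.int64(21)), (np.int64(-29), np.int64(22)), (np.int64(-27), np.int64(23)), (np.int64(-25), np.int64(21)), (np.int64(-23), np.int64(21)), (np.int64(-21), np.int64(21)), (np.int64(-19), np.int64(23)), (np.int64(-17), np.int64(20)), (np.int64(-15), np.int64(21)), (np.int64(-13), np.int64(20)), (np.int64(-11), np.int64(21)), (np.int64(-9), np.int64(21)), (np.int64(-7), np.int64(21)), (np.int64(-5), np.int64(21)), (np.int64(-3), np.int64(19)), (np.int64(-1), np.int64(21)), (np.int64(1), np.int64(18)), (np.int64(3), np.int64(21)), (np.int64(5), np.int64(20)), (np.int64(7), np.int64(20
[... 7348 characters left out ...]
p.int64(40), np.int64(9)), (np.int64(42), np.int64(13)), (np.int64(44), np.int64(14)), (np.int64(46), np.int64(9)), (np.int64(48), np.int64(12)), (np.int64(50), np.int64(4)), (np.int64(52), np.int64(3)), (np.int64(54), np.int64(5)), (np.int64(56), np.int64(2)), (np.int64(58), np.int64(4)), (np.int64(60), np.int64(2)), (np.int64(62), np.int64(3)), (np.int64(64), np.int64(6)), (np.int64(66), np.int64(3)), (np.int64(68), np.int64(16)), (np.int64(70), np.int64(83)), (np.int64(72), np.int64(63)), (np.int64(74), np.int64(38)), (np.int64(76), np.int64(0)), (np.int64(78), np.int64(0)), (np.int64(80), np.int64(0)), (np.int64(82), np.int64(0)), (np.int64(84), np.int64(0)), (np.int64(86), np.int64(0))]
```

>>> servo_tool([
  [0.4,0.08,0.4,0,0,-0.007],
  [0.5,0.08,0.9,0,0,0],
  [0.5,0,0.9,0,0,0],
  [0.5,0,0.9,0,0,0],
  [0,0,0.9,0,0,0],
  [0,0,0.9,0,0,0],
  [0,0,0.9,0,0,0],
  [0,0,0.9,0,0,0],
  [0,0,0.6,0,0,0],
  [0,0,0,0,0,0],
])

```text
time_s: 40.6
tcp_pos: [670.6, -185.2, 157.2]
orientation: [0.067, -3.137, -0.001]
wrist_force: [-1.3, 0.6, -6.2]
grip_width: 50.6
gripper_force: 45.0
```

```bash
python3 - <<'E'
from h import *
go([671.7,-185.4,60]);o=sensors.get_obs();print(o["wrist_force"],o["q"].round(2),o["effort"].round(1))
E
```

```text
tcp [ 670.6 -185.2  157.2] yaw -177.5 tool d mm [-1.5 -0.4 97.2] units [-0.07 -0.02  4.86]
[-1.33430897  0.55434074 -6.22104932] [ 0.62  0.53 -0.56  1.41  0.28  1.29  1.66] [ -0.3 -59.2  -9.  -32.8   0.1  -0.3  -0. ]
```

>>> servo_tool([
  [-0.07,0,0.4,0,0,0],
  [0,0,0.6,0,0,0],
  [0,0,0.6,0,0,0],
  [0,0,0.4,0,0,0],
  [0,0,0,0,0,0],
  [0,0,0,0,0,0],
])

```text
time_s: 41.2
tcp_pos: [673.7, -185.4, 119.1]
orientation: [0.068, -3.141, -0.0]
wrist_force: [-0.2, 0.1, -6.1]
grip_width: 50.7
gripper_force: 45.0
```

```bash
python3 - <<'E'
from h import *
go([671.7,-185.4,60]);o=sensors.get_obs();print(o["wrist_force"],o["q"].round(2),o["effort"].round(1))
cv2.imwrite("pics/s1.png",cv2.resize(capture("scene")[60:360,240:540,::-1],None,fx=2,fy=2,interpolation=cv2.INTER_CUBIC))
E
```

```text
tcp [ 673.7 -185.4  119.1] yaw -177.5 tool d mm [ 2.   0.  59.1] units [0.1  0.   2.95]
[-0.24721436  0.14754795 -6.06656781] [ 0.62  0.56 -0.55  1.44  0.3   1.22  1.65] [  0.  -58.6  -8.9 -30.8   0.1   0.1  -0. ]
```

View pics/s1.png

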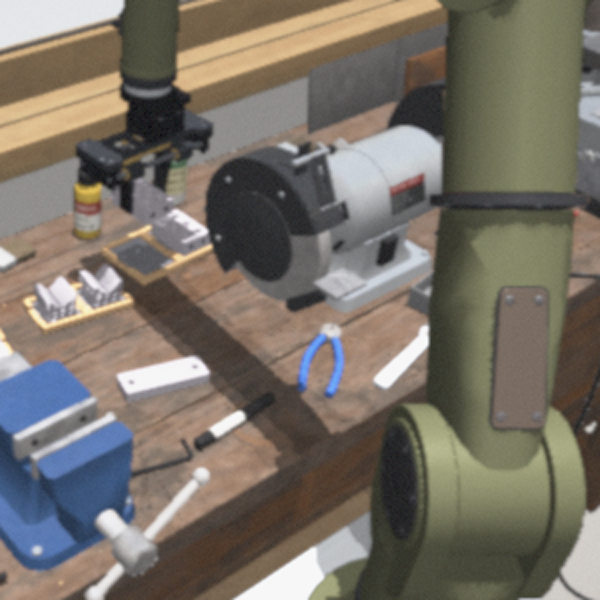

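>>> servo_tool([
  [0.05,0,0.7,0,0,0],
  [0.05,0,0.8,0,0,0],
  [0,0,0.8,0,0,0],
  [0,0,0.7,0,0,0],
  [0,0,0.5,0,0,0],
  [0,0,0.2,0,0,0],
  [0,0,0,0,0,0],
  [0,0,0,0,0,0],
])

```text
time_s: 42.05
tcp_pos: [672.3, -185.5, 46.0]
orientation: [-0.068, 3.14, -0.0]
wrist_force: [-0.2, 0.2, -5.7]
grip_width: 50.9
gripper_force: 45.0
```

```bash
python3 - <<'E'
from h import *
go([671.7,-185.4,32.5])
E
```

```text
tcp [ 672.3 -185.5   46. ] yaw -177.5 tool d mm [ 0.6  0.1 13.5] units [0.03 0.01 0.67]
```

>>> servo_tool([
  [0.03,0,0.25,0,0,0],
  [0,0,0.2,0,0,0],
  [0,0,0.1,0,0,0],
  [0,0,0,0,0,0],
  [0,0,0,0,0,0],
])

```text
time_s: 42.55
tcp_pos: [671.1, -185.5, 34.3]
orientation: [-0.068, 3.141, -0.0]
wrist_force: [-0.2, 0.0, -6.3]
grip_width: 50.5
gripper_force: 45.0
```

>>> servo_tool([
  [0,0,0.07,0,0,0],
  [0,0,0,0,0,0],
])

```text
time_s: 42.75
tcp_pos: [671.1, -185.5, 32.9]
orientation: [0.068, -3.141, 0.0]
wrist_force: [-0.3, -0.0, -6.7]
grip_width: 50.7
gripper_force: 45.0
```

>>> servo_tool([
  [0,0,0.05,0,0,0],
  [0,0,0,0,0,0],
])

```text
time_s: 42.95
tcp_pos: [671.2, -185.5, 32.7]
orientation: [-0.068, 3.141, -0.001]
wrist_force: [-1.6, 0.2, -1.1]
grip_width: 50.5
gripper_force: 45.0
```

>>> servo_tool([
  [0,0,0.04,0,0,0],
  [0,0,0,0,0,0],
])

```text
time_s: 43.15
tcp_pos: [671.2, -185.5, 32.6]
orientation: [-0.068, 3.141, -0.001]
wrist_force: [-5.5, 1.8, 5.0]
grip_width: 50.7
gripper_force: 45.0
```

>>> servo_tool([
  [0,0,-0.03,0,0,0],
  [0,0,-0.03,0,0,0],
  [0,0,0,0,0,0],
  [0,0,0,0,0,0],
  [0,0,-0.4,0,0,0],
  [0,0,-0.9,0,0,0],
  [0,0,-1,0,0,0],
  [0,0,-1,0,0,0],
  [0,0,-1,0,0,0],
  [0,0,-1,0,0,0],
  [0,0,-1,0,0,0],
  [0,0,-1,0,0,0],
  [0,0,-1,0,0,0],
  [0,0,-1,0,0,0],
  [0,0,-1,0,0,0],
  [0,0,-1,0,0,0],
  [0,0,-1,0,0,0],
  [0,0,-1,0,0,0],
], grip=0.31)

```text
time_s: 44.95
tcp_pos: [671.1, -185.2, 301.3]
orientation: [-0.068, 3.139, -0.001]
wrist_force: [0.6, 0.0, -0.8]
grip_width: 60.3
gripper_force: 0.0
```

>>> servo_tool([
  [0.46,0.32,0,0,0,0],
  [0.92,0.63,0,0,0,0],
  [0.92,0.63,0,0,0,0],
  [0.92,0.63,0,0,0,0],
  [0.92,0.63,0,0,0,0],
  [0.92,0.63,0,0,0,0],
  [0.92,0.63,0,0,0,0],
  [0.92,0.63,0,0,0,0],
  [0.92,0.63,0,0,0,0],
  [0.92,0.63,0,0,0,0],
  [0.92,0.63,0,0,0,0],
  [0.92,0.63,0,0,0,0],
  [0.46,0.32,0,0,0,0],
], grip=0)

```text
time_s: 46.25
tcp_pos: [443.1, -42.2, 299.9]
orientation: [-0.071, 3.139, -0.003]
wrist_force: [0.1, 0.3, -0.5]
grip_width: 86.9
gripper_force: 0.0
```

>>> servo_tool([
  [0,0,0.3,0,0,0.13],
  [0,0,0.3,0,0,0.13],
  [0,0,0.3,0,0,0.13],
  [0,0,0.3,0,0,0.13],
  [0,0,0.3,0,0,0.13],
  [0,0,0.3,0,0,0.13],
  [0,0,0.3,0,0,0.13],
  [0,0,0.3,0,0,0.13],
  [0,0,0.3,0,0,0.13],
  [0,0,0.3,0,0,0.13],
  [0,0,0.3,0,0,0.13],
  [0,0,0.3,0,0,0.13],
  [0,0,0.3,0,0,0.13],
  [0,0,0,0,0,0.13],
  [0,0,0,0,0,0],
])

```text
time_s: 47.75
tcp_pos: [444.4, -43.7, 221.0]
orientation: [2.52, 1.874, 0.001]
wrist_force: [0.7, -0.8, 1.2]
grip_width: 86.9
gripper_force: 0.0
```

```bash
python3 - <<'E'
from h import *
go([443.4,-43.5,43])
P=camera_params("wrist");im=np.ascontiguousarray(capture("wrist")[:,:,::-1]); cv2.imwrite("pics/w13.png",im); np.save("w13P.npy",P)
h=cv2.cvtColor(im,cv2.COLOR_BGR2HSV); m=cv2.inRange(h,(0,0,75),(180,32,255))
y,x=np.where(m>0); p=onz(P,np.c_[x,y],16)[:,:2]
k=(np.linalg.norm(p-[443.4,-43.5],axis=1)<75); print(k.sum(), cv2.minAreaRect(p[k].astype(np.float32)))
u=np.array([np.cos(np.radians(73.5)),np.sin(np.radians(73.5))]);v=np.array([-u[1],u[0]])
d=p-[443.4,-43.5]; a,b=d@u,d@v
for s in (-45,-30,0,30,45):
    t=b[(abs(a-s)<1.2)&(abs(b)<28)]; print(s,len(t),t.min().round(1),t.max().round(1))
for s in (-12,0,12):
    t=a[(abs(b-s)<1)&(abs(a)<70)]; print("ax",s,len(t),t.min().round(1),t.max().round(1))
E
```

```text
tcp [444.4 -43.7 221. ] yaw 73.3 tool d mm [ -0.   -1.2 178. ] units [-0.   -0.06  8.9 ]
2925 ((442.8044128417969, -42.844627380371094), (113.41797637939453, 37.271095275878906), 74.72672271728516)
-45 51 -18.8 17.6
-30 60 -17.5 17.3
0 62 -17.2 17.9
30 64 -16.9 18.5
45 56 -16.8 19.4
ax -12 190 -55.3 56.9
ax 0 166 -55.2 57.0
ax 12 170 -56.5 56.0
```

>>> servo_tool([
  [0.01,-0.07,0.6,0,0,-0.022],
  [0,0,1,0,0,0],
  [0,0,1,0,0,0],
  [0,0,1,0,0,0],
  [0,0,1,0,0,0],
  [0,0,1,0,0,0],
  [0,0,1,0,0,0],
  [0,0,1,0,0,0],
  [0,0,0.8,0,0,0],
  [0,0,0.6,0,0,0],
  [0,0,0.4,0,0,0],
  [0,0,0,0,0,0],
  [0,0,0,0,0,0],
])

```text
time_s: 49.1
tcp_pos: [443.1, -43.1, 32.6]
orientation: [2.498, 1.904, 0.001]
wrist_force: [0.4, -0.5, -0.4]
grip_width: 86.8
gripper_force: 0.0
```

```bash
python3 - <<'E'
from h import *
go([443,-43,26])
E
```

```text
tcp [443.1 -43.1  32.6] yaw 74.6 tool d mm [ 0.1 -0.1  6.6] units [ 0.   -0.    0.33]
```

>>> servo_tool([
  [0,0,0.2,0,0,0],
  [0,0,0.1,0,0,0],
  [0,0,0,0,0,0],
  [0,0,0,0,0,0],
  [0,0,0,0,0,0],
  [0,0,0,0,0,0],
  [0,0,0,0,0,0],
  [0,0,0,0,0,0],
  [0,0,0,0,0,0],
  [0,0,0,0,0,0],
  [0,0,0,0,0,0],
], grip=1, grip_force=45)

```text
time_s: 50.2
tcp_pos: [443.0, -43.3, 26.4]
orientation: [2.499, 1.903, 0.001]
wrist_force: [1.6, -0.7, -1.3]
grip_width: 35.4
gripper_force: 45.0
```

>>> servo_tool([
  [0,0,-0.2,0,0,0],
  [0,0,-0.3,0,0,0],
  [0,0,0,0,0,0],
  [0,0,0,0,0,0],
])

```text
time_s: 50.6
tcp_pos: [442.4, -43.3, 36.3]
orientation: [2.499, 1.904, -0.001]
wrist_force: [0.8, 0.2, -5.4]
grip_width: 35.5
gripper_force: 45.0
```

>>> servo_tool([
  [0,0,-0.6,0,0,0],
  [0,0,-0.9,0,0,0],
  [0,0,-0.9,0,0,0],
  [0,0,-0.75,0,0,-0.124],
  [0,0,-0.75,0,0,-0.124],
  [0,0,-0.75,0,0,-0.124],
  [0,0,-0.75,0,0,-0.124],
  [0,0,-0.75,0,0,-0.124],
  [0,0,-0.75,0,0,-0.124],
  [0,0,-0.75,0,0,-0.124],
  [0,0,-0.75,0,0,-0.124],
  [0,0,-0.75,0,0,-0.124],
  [0,0,-0.75,0,0,-0.124],
  [0,0,-0.75,0,0,-0.124],
  [0,0,-0.75,0,0,-0.124],
  [0,0,-0.5,0,0,-0.124],
  [0,0,0,0,0,0],
])

```text
time_s: 52.3
tcp_pos: [443.3, -42.7, 276.1]
orientation: [0.235, 3.13, -0.001]
wrist_force: [0.2, 1.3, -5.7]
grip_width: 35.3
gripper_force: 45.0
```

>>> servo_tool([
  [-0.32,0.43,0,0,0,0],
  [-0.64,0.87,0,0,0,0],
  [-0.64,0.87,0,0,0,0],
  [-0.64,0.87,0,0,0,0],
  [-0.64,0.87,0,0,0,0],
  [-0.64,0.87,0,0,0,0],
  [-0.64,0.87,0,0,0,0],
  [-0.64,0.87,0,0,0,0],
  [-0.64,0.87,0,0,0,0],
  [-0.64,0.87,0,0,0,0],
  [-0.64,0.87,0,0,0,0],
  [-0.64,0.87,0,0,0,0],
  [-0.64,0.87,0,0,0,0],
  [-0.64,0.87,0,0,0,0],
  [-0.32,0.43,0,0,0,0],
  [0,0,0,0,0,0],
  [0,0,0,0,0,0],
])

```text
time_s: 54.0
tcp_pos: [656.1, 170.2, 273.6]
orientation: [-0.239, -3.131, 0.001]
wrist_force: [-0.1, -0.9, -5.4]
grip_width: 35.1
gripper_force: 45.0
```

```bash
python3 - <<'E'
from h import *
go([619.2,172.5,60]); trays("w14")
o=sensors.get_obs();print(o["wrist_force"],o["grip_width"])
E
```

```text
tcp [656.1 170.2 273.6] yaw 171.3 tool d mm [ 36.4  -3.2 213.6] units [ 1.82 -0.16 10.68]
1495 [399. 103.] (578.1, 337.3) (37.6, 83.0) 82.9
1052 [355. 104.] (571.6, 284.8) (23.2, 82.4) 82.8
2020 [244. 140.] (612.2, 132.4) (146.8, 137.4) 81.3
1341 [126. 188.] (634.2, -37.8) (154.3, 74.4) 79.9
580 [ 40. 215.] (652.5, -159.3) (109.1, 55.2) 37.4
[ 0.22859657 -0.10047156 -4.8034873 ] 35.39803078597733
```

```bash
python3 - <<'E'
from h import *
im=cv2.imread("pics/w14.png");P=np.load("w14P.npy",allow_pickle=True).item()
w=wood(im);y,x=np.where(w>0);p=onz(P,np.c_[x,y],12)[:,:2]-[614.7,142.3]
t=np.radians(-8.5);u=np.array([np.cos(t),np.sin(t)]);v=np.array([-u[1],u[0]]);a,b=p@u,p@v
k=(abs(a)<80)&(abs(b)<74);a,b=a[k],b[k]
for n,q,l in (("a",a,80),("b",b,74)):
    h,e=np.histogram(q,np.arange(-l,l+1,1)); s=h>18; print(n,[(int(e[i]),int(h[i])) for i in range(len(h)) if s[i] and (not s[max(i-1,0)] or not s[min(i+1,len(h)-1)])])
E
```

```text
a [(-69, 23), (-62, 21), (-59, 20), (-57, 21), (-56, 20), (-52, 19), (-50, 22), (-46, 21), (-45, 21), (-40, 20), (-39, 21), (-35, 20), (-34, 20), (-30, 20), (-29, 20), (-20, 19), (-19, 19), (-2, 19), (7, 19), (61, 27), (63, 34), (64, 34), (66, 34), (67, 34)]
b [(-60, 43), (-53, 71), (-4, 34), (7, 49), (56, 34), (63, 21)]
```

>>> servo_tool([
  [0.36,-0.1,0.5,0,0,0],
  [0.5,0,0.9,0,0,0],
  [0.5,0,0.9,0,0,0],
  [0.5,0,0.9,0,0,0],
  [0,0,0.9,0,0,0],
  [0,0,0.9,0,0,0],
  [0,0,0.9,0,0,0],
  [0,0,0.9,0,0,0],
  [0,0,0.9,0,0,0],
  [0,0,0.9,0,0,0],
  [0,0,0.9,0,0,0],
  [0,0,0.8,0,0,0],
  [0,0,0.5,0,0,0],
  [0,0,0.3,0,0,0],
  [0,0,0,0,0,0],
  [0,0,0,0,0,0],
])

```text
time_s: 55.65
tcp_pos: [620.0, 174.3, 52.9]
orientation: [0.238, 3.132, 0.001]
wrist_force: [1.0, 0.3, -3.5]
grip_width: 35.6
gripper_force: 45.0
```

```bash
python3 - <<'E'
from h import *
go([619,173.8,32.4])
E
```

```text
tcp [620.  174.3  52.9] yaw 171.3 tool d mm [ 0.9 -0.7 20.5] units [ 0.05 -0.03  1.02]
```

>>> servo_tool([
  [0.04,-0.03,0.4,0,0,0],
  [0,0,0.3,0,0,0],
  [0,0,0.15,0,0,0],
  [0,0,0,0,0,0],
  [0,0,0,0,0,0],
])

```text
time_s: 56.15
tcp_pos: [618.6, 173.6, 35.3]
orientation: [-0.238, -3.133, 0.0]
wrist_force: [-0.2, 0.4, -5.4]
grip_width: 35.1
gripper_force: 45.0
```

>>> servo_tool([
  [0,0,0.07,0,0,0],
  [0,0,0.03,0,0,0],
  [0,0,0,0,0,0],
])

```text
time_s: 56.45
tcp_pos: [618.6, 173.5, 33.3]
orientation: [-0.238, -3.133, 0.0]
wrist_force: [0.3, -0.4, -4.5]
grip_width: 35.6
gripper_force: 45.0
```

>>> servo_tool([
  [0,0,0.05,0,0,0],
  [0,0,0,0,0,0],
])

```text
time_s: 56.65
tcp_pos: [618.8, 173.6, 32.6]
orientation: [0.238, 3.132, -0.0]
wrist_force: [-0.2, 0.3, -3.3]
grip_width: 34.9
gripper_force: 45.0
```

>>> servo_tool([
  [0,0,0.05,0,0,0],
  [0,0,0,0,0,0],
])

```text
time_s: 56.85
tcp_pos: [618.8, 173.6, 32.5]
orientation: [0.238, 3.132, -0.001]
wrist_force: [-3.4, -1.7, 4.7]
grip_width: 35.6
gripper_force: 45.0
```

>>> servo_tool([
  [0,0,-0.02,0,0,0],
  [0,0,-0.03,0,0,0],
  [0,0,0,0,0,0],
  [0,0,0,0,0,0],
  [0,0,-0.4,0,0,0],
  [0,0,-0.9,0,0,0],
  [0,0,-1,0,0,0],
  [0,0,-1,0,0,0],
  [0,0,-1,0,0,0],
  [0,0,-1,0,0,0],
  [0,0,-1,0,0,0],
  [0,0,-1,0,0,0],
  [0,0,-1,0,0,0],
  [0,0,-1,0,0,0],
  [0,0,-1,0,0,0],
  [0,0,-1,0,0,0],
  [0,0,-1,0,0,0],
  [0,0,0,0,0,0],
], grip=0.48)

```text
time_s: 58.65
tcp_pos: [619.7, 174.9, 283.1]
orientation: [0.236, 3.126, 0.004]
wrist_force: [-0.4, 0.3, 0.1]
grip_width: 45.1
gripper_force: 0.0
```

```bash
python3 - <<'E'
from h import *
P=camera_params("wrist");im=np.ascontiguousarray(capture("wrist")[:,:,::-1]); cv2.imwrite("pics/w15.png",im)
T=camera_params("top");it=np.ascontiguousarray(capture("top")[:,:,::-1]); cv2.imwrite("pics/t2.png",it)
print(sensors.get_obs()["grip_width"])
# bright steel, per bay: parallel (dark bay floor excluded by value), in each tray frame
for nm,Q,I in (("wrist",P,im),("top",T,it)):
  h=cv2.cvtColor(I,cv2.COLOR_BGR2HSV)
  m=cv2.inRange(h,(0,0,185),(180,32,255)); y,x=np.where(m>0)
  for n,c,yaw,z,hx,hy,off in (("par",(619,173.8),-8.6,22,62,24,61),("block",(671.7,-185.4),2.4,31,44,31,76),("vb",(640.7,-11.4),-8.9,42,28,28,69)):
    t=np.radians(yaw);u=np.array([np.cos(t),np.sin(t)]);v=np.array([-u[1],u[0]])
    p=onz(Q,np.c_[x,y],z)[:,:2]-c; a,b=p@u,p@v
    for w,o in (("piece",0),("twin",-off)):
        k=(abs(a)<hx+5)&(abs(b-o)<hy+4)
        if k.sum()>20: r=cv2.minAreaRect(np.c_[a[k],b[k]].astype(np.float32)); print(nm,n,w,int(k.sum()),np.round(r[0],1),np.round(r[1],1),round(r[2],1))
E
```

```text
45.08961147976591
wrist par piece 1183 [19.7  0.5] [44.7 71.5] 89.9
wrist par twin 1809 [ -2.3 -58.8] [118.5  44.7] 0.9
wrist block piece 983 [-5.8  2.5] [56.9 85.8] 84.8
wrist vb piece 1084 [-5.8  0.2] [52.7 63.1] 0.2
wrist vb twin 997 [ -5.7 -65. ] [52.7 50.8] 0.2
top par twin 213 [  4.7 -67.8] [108.7  35.3] 4.5
top block piece 354 [-1.2 -1.7] [84.  56.9] 4.4
top block twin 339 [ -2.1 -74.5] [84.  60.2] 0.0
top vb piece 218 [-4.8 -3.5] [48.6 52.1] 89.2
top vb twin 209 [ -5.1 -69.9] [53.6 50.9] 1.5
```

```bash
python3 -c "
from bench import close_job; print(close_job())"
```

```text
the job is handed in; nothing more can be done
None
```

I put the shaft in the empty rack notches, then the V-block, drilled block and parallel in their bays. Each was lowered until it touched at the expected height, then released. I handed the job in at about 59 s; no verdict came back, and the parallel's final position is confirmed only by its touch-down height because the last image was unclear.

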